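# Clock the eccentric of a pump shaft in V-blocks

### The job

The eccentric shaft of the vacuum pump lies in the V-blocks under the dial indicator. Take the indicator by its black grip and bring it gently down onto the brass ring until the plunger is sprung in about half way, and let go of it. Then turn the shaft in the V-blocks by its coupling pins, with a light touch and without lifting it or running the plunger against its stop, to find the ring's high spot, and leave that spot right under the plunger so that I can mark it.

Things in the scene. Friction and masses are not known exactly. Their poses are not given: they have to be found in the camera images.
- stand: runout stand, does not move: steel plate 188 x 156 mm, 22 mm high; two steel V-blocks (64 x 30 mm, tops 80 mm above the bench, Vs along y) 45 mm to either side; behind them a 20 mm column 198 mm high. Origin: on the bench right below the plunger and the shaft's axis; x points to the column (its axis at x = 108 mm), y along the shaft, z up
- carriage (a joint): slide of the indicator on the column, 0 = fully up, grows as it goes down, m, range 0 to 0.048. It stays at the height where it is left: about 5 N moves it down, 12 N up. With the slide at 0 the free plunger tip stands 127.5 mm above the bench
- grip (a point): upright black grip of the indicator, a cylinder 18 mm across and 36 mm high on the 14 mm wide arm between dial and column, 64 mm behind the plunger, free on both y sides. The point: on its axis, 24 mm above the arm, 12 mm below the grip's top; axes parallel to the stand's. The 58 mm round dial (top 4 mm above the arm) lies in front of it, face up
- pointer (a joint): pointer of the dial, rad: 0.4 rad for each mm that the plunger is pushed in, 0 = plunger free, 6.0 = 15 mm = at its inner stop; seen from above it turns clockwise, from pointing away from the column (0). The face has a long mark for every mm
- plunger: steel plunger of the indicator under the dial, pointing down, sprung (0.6 N free, 1.8 N fully in, 15 mm). Origin: its lowest point, an 8 mm ball tip
- shaft: loose steel shaft, 0.9 kg, 200 mm long, lying in the Vs with its 24 mm journals. Origin: on its axis, right below the plunger, 75 mm above the bench; y along the shaft; it turns about y, and a positive turn takes its upper side towards +x of the stand. It turns stiffly (about 1 N at a pin) and stays at the angle where it is left
- flange (a point): centre of the outer face of the shaft's coupling flange (steel, 78 mm across, 10 mm thick), 78 mm to -y of the shaft's origin; turns with the shaft, same axes. Four steel pins 10 mm across stand out of it 34 mm towards -y, centred at x = +-19.8, z = +-19.8 mm; they are what the shaft is turned by
- ring_seat (a point): point on the shaft's axis inside the brass ring, under the plunger; turns with the shaft, same axes. The ring, 46 mm across and 22 mm wide, is pressed on tight 2.5 mm off centre, to which side of the pins differs from shaft to shaft: as the shaft turns, the plunger resting on it rises and falls once a turn between 95.1 and 100.1 mm above the bench
- marker: bystander: white and red marker pen, 135 mm, on the bench near the robot
- spanner: bystander: open-ended spanner, 186 mm, on the bench at the left
- ptfe: bystander: roll of black tape, 59 mm, on the bench at the right

How it is judged:
By the outcome, as a careful person would: the job done as asked, in the order asked, and still so for the second after the job is handed in, with the robot touching nothing.
It also fails if it takes over 67 s, if anything falls off the work surface, if the arm or the gripper's body presses on something with over 40 N, if the wrist force passes 120 N, or if a joint passes its speed limit or range.

### The arm

A 6-joint arm with a two-finger parallel gripper is mounted at the origin on a cart in front of the work surface, level with it; the furniture and walls round the work are solid. World frame = base frame: x ahead of the robot, y to its left, z up, the work surface at z = 0. Lengths are in mm, angles in degrees, forces in N, time in s.
With the tool pointing down it reaches from about 350 to 850 mm from the base axis. Payload 8.1 kg.
Tool frame: the origin (TCP) lies on the centre line of the jaws, within the pads' length; the fingertips stand r.tip_extent ahead of it and the grasp point (between the pads) lies 8 mm behind it (r.tip_extent is the distance from the TCP to the fingertips, in mm); z points along the fingers, y is the direction in which the jaws open and shut (so a half turn about z gives the same grasp; the last joint's range is limited). The gripper opens to 85 mm and grips with 20 to 120 N. Pads are 22 mm wide; open, the fingers measure 114 mm over their backs; the gripper's body (76 mm by 85 mm) begins 54 mm behind the grasp point. The pads swing forward as they close: fully open they stand 13 mm farther back than shut.
Start: joints at [63.232, 7.471, 85.268, -0, 87.261, -4.893], TCP at [223.534, 556.81, 242.292] pointing down, gripper open.
Joint ranges: [-169.43, 169.43], [-51.17, 129.36], [1.28, 143.12], [-76.62, 256.62], [0, 156.53], [-152.29, 152.29]. Speed limits (degrees/s): [136.94, 136.94, 159.86, 180, 180, 180].

### API

Orientations are given as [roll, pitch, yaw] about the fixed x, y, z axes, in that order (R = Rz(yaw) Ry(pitch) Rx(roll)).
In Python, from bench import sense, optics, hand_in, spotter, r gives the robot as it stands.
- The arm moves only by the tool apply_moves, never from a script. Its argument "series" is a list of rows, each a list of 3 entries, a list of its own where there are three numbers: the opening, from 0 (shut) to 1 (fully open), then the shift along the world's x, y, z in m, then the turn about the world's z in rad. In form: [[grip, [x, y, z], turn], ...]. A call has 1 to 5 rows; each row is the pose to reach, as a shift and turn from the pose measured when the call began; what a row does not reach only later rows make up. A row lasts 1/8 s, in which the tool goes at most 62.5 mm and 10.7 degrees, less where a joint would pass 70% of its speed; a pose out of reach is approached as far as the arm can. A call with a gripper value outside its range is refused whole. The fingers move at their own pace and stop on an object; "grip_force" is the grip in N (left out, the last holds). Time passes only in rows, so rows that repeat a pose let the fingers close. It gives the time, the measured TCP pose, the force and the opening at its end, in the units of the state.
- sense(): the state, without advancing time (a new reading comes with each control period).
- optics.snapshot(name): name is "side" or "top"; returns a dict with "color" (480x640x3 uint8, blue, green, red), "intrinsics" (3x3 intrinsics, pixels), "distortion" ([k1, k2, p1, p2, k3] as OpenCV has them; the pictures are not rectified), "rvec" (rotation vector, rad) and "tvec" (3), from world to camera coordinates, as OpenCV has them. Camera axes: x right, y down, z forward; pixel columns grow to the right and rows downward; lengths in mm; the calibration is good to about 2 mm. A picture is of the moment at which its call begins. There is no depth.
- hand_in(): hands the job in, once; it reports no verdict.
Trained networks look in a picture, given as the dict that the camera call returned (one of the last four; its "shot" number tells which), for a name from the list of things; names that differ only in an ending like _2 or _b are one class to them, and where a whole thing is asked for, a point or a joint stands for the part that bears it (a point fixed in the world has none). Each returns a list of dicts, best first, with "p" (0 to 1); they miss things now and then, are a little off and sometimes report something else, mostly with a low value. They report only what shows in the picture. A call takes as long as a camera call.
- spotter.search_frame(picture, query): "xyz" ([x, y, z] in mm, in the coordinates of the camera as it stood for that picture, good to about 4 mm: the middle of the surface that is visible of it).
- spotter.masks_of(picture, query): "mask" (480x640 bool, what is visible of it).
The state is a dict: "time": time; "joint_pos": joint angles; "qd": joint speeds; "joint_efforts": joint torques, N m; "tool_pos": TCP position; "tcp_rot": TCP orientation; "ft_force": force on the tool from outside, world axes, zero at the start; "wrist_torque": the same for the moment, N m; "finger_gap": finger opening in mm.
Only numpy, scipy, OpenCV 4.12 (cv2) and the standard library are available. Lean on these libraries where they do the work, as an engineer would, in place of code of your own. Each camera call takes 0.05 s, during which the arm holds its last target.

## Working session

There is one attempt and no reset: what is moved stays moved. The work goes in short steps, Python scripts to look and compute and a tool call to move; the robot and the scene stay as the last step left them, time stands still between calls to the robot, and variables do not carry over. Pictures are saved under pics/ and viewed, and the job is handed in when it is done.

Besides the shell and the picture viewer there is one more tool, called after ">>>" as name(argument=value, ...), one argument or row to a line, values as JSON. apply_moves: Moves the arm, as the interface text tells. Its arguments: {"type":"object","properties":{"series":{"type":"array"},"grip_force":{"type":"number"}},"required":["series"]}

```bash
ls; mkdir -p pics
python3 - <<'E'
from bench import sense, optics, spotter, r
import cv2
print(sense()); print(r.tip_extent)
for n in ("side","top"):
    s=optics.snapshot(n); cv2.imwrite(f"pics/{n}0.png",s["color"])
    print(n,s["intrinsics"],s["distortion"],s["rvec"],s["tvec"])
    R,_=cv2.Rodrigues(s["rvec"]*1.0)
    print(-R.T@s["tvec"].ravel())
    for q in ("stand","grip","pointer","plunger","shaft","flange","carriage","ring_seat"):
        for d in spotter.search_frame(s,q)[:2]:
            print(n,q,d["p"],R.T@(d["xyz"]-s["tvec"].ravel()))
E
```

```text
pics
{'time': 0.0, 'joint_pos': array([ 6.32312269e+01,  7.51583946e+00,  8.53293219e+01,  6.01612891e-04,
        8.72613308e+01, -4.89539135e+00]), 'qd': array([-0.01293827, -0.04588533, -0.01471546,  0.07189124, -0.0533078 ,
       -0.076007  ]), 'joint_efforts': array([ 7.15033966e-04, -5.69367313e+01, -5.00575376e+01, -2.08996385e-04,
        1.38986195e-02,  3.61900914e-05]), 'tool_pos': array([223.29370265, 556.33292537, 241.23637843]), 'tcp_rot': array([-1.79893948e+02, -9.68637079e-03,  1.58126580e+02]), 'ft_force': array([ 0.04407641, -0.54129676,  0.41477694]), 'wrist_torque': array([ 0.00034093,  0.00336957, -0.04833946]), 'finger_gap': 85.75022370739194}
11.0
side [[453.16914308   0.         324.11102665]
 [  0.         453.16914308 240.18636728]
 [  0.           0.           1.        ]] [-0.00354108  0.          0.          0.          0.        ] [ 1.91597502 -0.55745989  0.40373362] [-397.23572281  243.88054784  752.10069288]
[  -8.11595617 -709.27749383  528.95081183]
side stand 0.59 [508.01029596  35.36879626  43.24804828]
side pointer 0.56 [556.80391157  39.148517
[... 276 characters left out ...]
507.49272807 -42.00710238  83.69050658]
top [[584.77410994   0.         319.29149242]
 [  0.         584.77410994 238.97631155]
 [  0.           0.           1.        ]] [-0.19219111  0.          0.          0.          0.        ] [ 2.17006646 -2.20831804  0.07179482] [   3.77852497  501.87372451 1321.96027109]
[ 415.81532119   -2.63069982 1351.50329967]
top stand 0.9 [562.47943351  41.46246639  25.91112602]
top grip 0.58 [528.85351629  42.95310357 185.67709765]
top shaft 0.67 [505.42070482 -27.61095621  86.99028589]
top flange 0.56 [511.65139723 -24.62013044  85.98359162]
top carriage 0.95 [531.11474915  41.00937232 179.6133748 ]
top ring_seat 0.88 [505.58563854 -21.11534705  83.08133994]
```

View pics/side0.png

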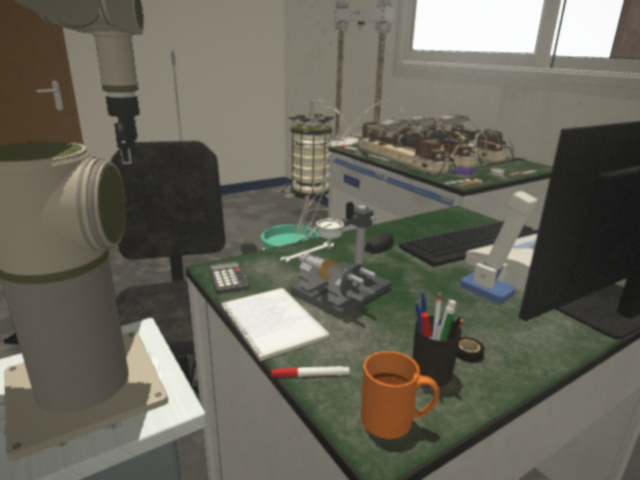

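View pics/top0.png

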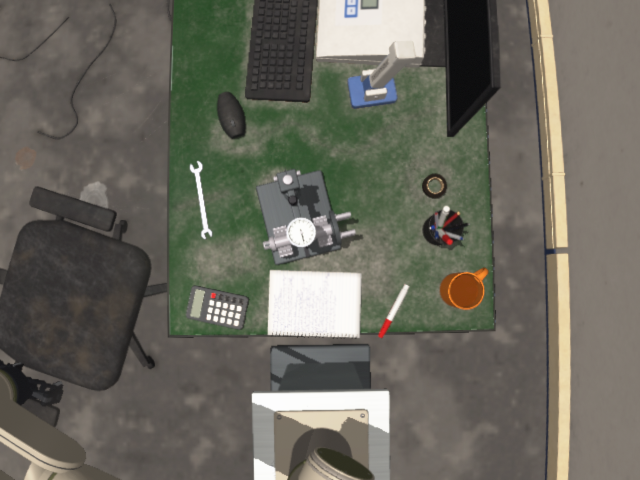

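```bash
cat > h.py <<'E'
import numpy as np, cv2
from bench import sense, optics, spotter, r
def R(s): return cv2.Rodrigues(np.asarray(s["rvec"],float))[0]
def proj(s,P):
    return cv2.projectPoints(np.asarray(P,float).reshape(-1,1,3),np.asarray(s["rvec"],float),np.asarray(s["tvec"],float),s["intrinsics"],np.asarray(s["distortion"]))[0].reshape(-1,2)
def onz(s,uv,z):
    n=cv2.undistortPoints(np.asarray(uv,float).reshape(-1,1,2),s["intrinsics"],np.asarray(s["distortion"])).reshape(-1,2)
    M=R(s);c=-M.T@np.asarray(s["tvec"],float).ravel()
    d=np.c_[n,np.ones(len(n))]@M
    return c+d*((z-c[2])/d[:,2])[:,None]
def crop(s,name,u0,v0,w,h,k):
    c=s["color"][v0:v0+h,u0:u0+w]
    cv2.imwrite("pics/"+name,cv2.resize(c,None,fx=k,fy=k,interpolation=cv2.INTER_CUBIC))
E
python3 - <<'E'
from h import *
t=optics.snapshot("top"); s=optics.snapshot("side")
crop(t,"t1.png",250,160,120,110,6); crop(s,"s1.png",280,190,120,130,4.6)
for n,p in(("t",t),("s",s)):
  for q in ("grip","pointer","stand","shaft","plunger","flange"):
    m=spotter.masks_of(p,q)
    for d in m[:1]:
        v,u=np.nonzero(d["mask"]); print(n,q,d["p"],len(u),u.mean(),v.mean(),u.min(),u.max(),v.min(),v.max())
print(onz(t,[[288,180],[302,233]],198))
E
```

```text
t grip 0.9 1321 295.47236941710827 211.66843300529902 273 315 170 246
t stand 0.57 5291 296.8121338121338 213.5248535248535 256 340 169 263
t shaft 0.6 1032 315.3846899224806 231.81201550387595 263 355 210 250
t plunger 0.58 878 314.54214123006835 232.2881548974943 263 355 210 250
t flange 0.88 957 314.8871473354232 231.9843260188088 263 354 210 249
s grip 0.8 1056 344.436553030303 222.63825757575756 316 374 202 249
s stand 0.93 3788 339.5564941921858 266.5580781414995 291 391 202 316
s shaft 0.63 1451 342.499655410062 275.474155754652 300 375 254 300
s flange 0.55 1374 341.88937409024743 275.3850072780204 299 374 254 299
[[609.09348738  55.67264349 198.        ]
 [502.58803328  29.32600334 198.        ]]
```

```bash
sleep 0
```

```text
(no output)
```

View pics/t1.png

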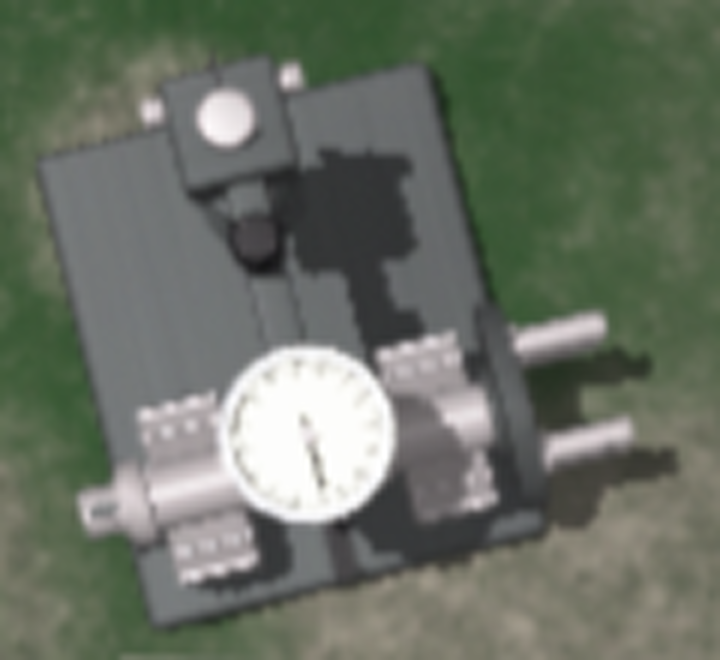

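View pics/s1.png

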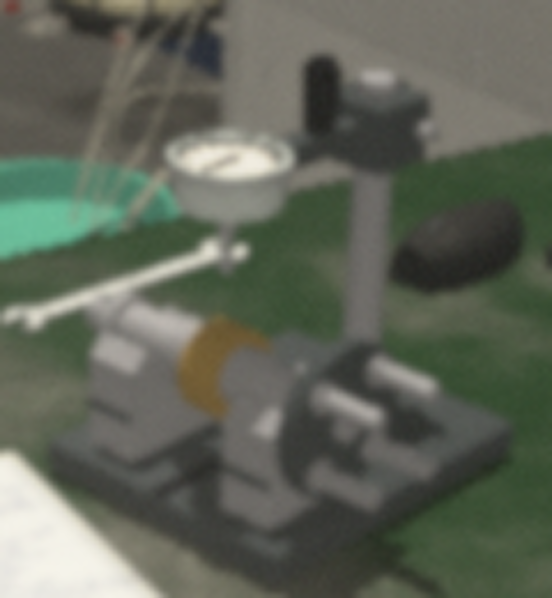

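Run:
```python
from h import *
from scipy.optimize import least_squares
t=optics.snapshot("top"); s=optics.snapshot("side")
px=lambda a,b:(250+(a+.5)/6-.5,160+(b+.5)/6-.5)
ps=lambda a,b:(280+(a+.5)/4.6-.5,190+(b+.5)/4.6-.5)
pl=onz(t,[px(*c) for c in [(40,158),(430,65),(548,530),(155,625)]],22)
print(pl[:,:2]); 
col=onz(t,[px(227,117)],198)[0]; print("col",col)
def ax(a,b): return np.degrees(np.arctan2(*(a-b)[[1,0]]))
print("plate yaw", ax(pl[0],pl[3]),ax(pl[1],pl[2]),ax(pl[0],pl[1])-90,ax(pl[3],pl[2])-90, np.linalg.norm(pl[0]-pl[1]),np.linalg.norm(pl[0]-pl[3]))
for nm,a,b in (("griptop",(256,235),(321,62)),("dial",(306,434),(231,155))):
    f=lambda X:np.r_[(proj(t,X)-px(*a)).ravel(),(proj(s,X)-ps(*b)).ravel()]
    o=least_squares(f,[520,40,180]);print(nm,o.x,o.fun)
    print(onz(t,[px(*a)],o.x[2]))
# pins tips & shaft axis
for nm,a,b in (("pinfar",(600,325),(433,386)),("pinnear",(628,432),(378,414)),("shaftend",(88,510),(95,310))):
    f=lambda X:np.r_[(proj(t,X)-px(*a)).ravel(),(proj(s,X)-ps(*b)).ravel()]
    o=least_squares(f,[520,40,180]);print(nm,o.x,o.fun)
# side pixel of model guess
```

```text
[[626.31004348 137.8784358 ]
 [659.51984556 -12.25374807]
 [480.23324051 -53.85137777]
 [446.75559064  95.81590271]]
col [610.96800305  56.81528724 198.        ]
plate yaw 13.184396993967933 13.06250248633791 12.473187652740151 12.608403502882666 153.76138523317292 184.41545007579606
griptop [568.32474062  47.3191862  215.28303253] [-0.19648391  0.28524017  0.38810396 -0.01446097]
[[568.88074793  46.92670223 215.28303253]]
dial [506.02875918  32.37557354 184.42710388] [ 0.06307923 -0.09843601 -0.12436033  0.00229128]
[[505.83337086  32.50490042 184.42710388]]
pinfar [549.84842694 -71.04953809  98.84343836] [-9.21205501e-04  1.24265564e-03  1.48356592e-03 -8.24818426e-05]
pinnear [511.16580053 -80.28109161  99.29994837] [ 0.017433   -0.02446823 -0.02812724  0.00126619]
shaftend [486.27428316 116.72495552  75.52789396] [-0.41862024  0.72308027  0.89380181  0.00636347]
```

>>> apply_moves(
  series=[
    [1,[0.03,-0.04,0.02],0.12],
    [1,[0.06,-0.085,0.04],0.24],
    [1,[0.09,-0.13,0.05],0.36],
    [1,[0.12,-0.175,0.05],0.48],
    [1,[0.15,-0.22,0.05],0.6],
  ],
)

```text
time: 2.33
tool_pos: [374.3, 335.4, 292.8]
tcp_rot: [180.0, 0.1, -167.3]
ft_force: [0.8, -0.4, -0.5]
finger_gap: 85.5
```

>>> apply_moves(
  series=[
    [1,[0.03,-0.045,0],0],
    [1,[0.06,-0.09,0],0],
    [1,[0.09,-0.135,0],0],
    [1,[0.12,-0.18,0],0],
    [1,[0.15,-0.225,0],0],
  ],
)

```text
time: 2.95
tool_pos: [525.2, 108.8, 293.0]
tcp_rot: [180.0, 0.1, -167.3]
ft_force: [0.6, 0.8, 0.1]
finger_gap: 85.2
```

>>> apply_moves(
  series=[
    [1,[0.02,-0.03,0],0],
    [1,[0.035,-0.05,-0.01],0],
    [1,[0.044,-0.064,-0.03],0],
    [0.6,[0.044,-0.064,-0.03],0],
    [0.6,[0.044,-0.064,-0.03],0],
  ],
)

```text
time: 3.58
tool_pos: [568.6, 45.8, 262.6]
tcp_rot: [179.9, 0.0, -167.2]
ft_force: [-0.7, -0.5, 0.9]
finger_gap: 52.4
```

Run:
```python
from h import *
t=optics.snapshot("top"); s=optics.snapshot("side")
crop(t,"t2.png",250,160,120,110,6); crop(s,"s2.png",280,150,120,130,4.6)
```

```text
(no output)
```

View pics/t2.png

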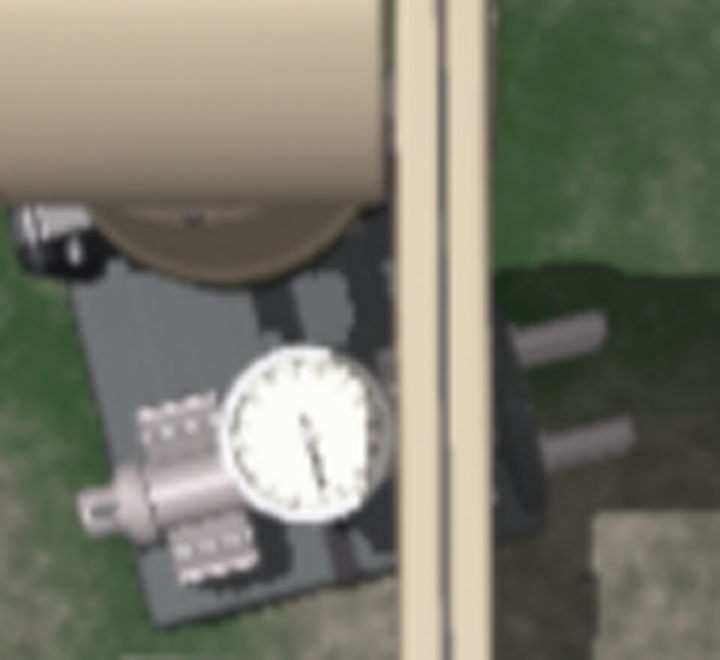

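View pics/s2.png

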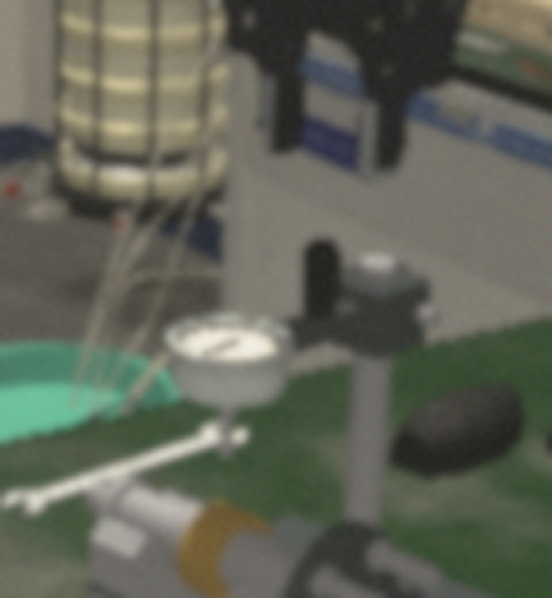

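>>> apply_moves(
  series=[
    [0.6,[0,0.001,-0.02],0],
    [0.6,[0,0.001,-0.04],0],
    [0.6,[0,0.001,-0.055],0],
    [0.6,[0,0.001,-0.066],0],
    [0.6,[0,0.001,-0.066],0],
  ],
)

```text
time: 4.3
tool_pos: [568.3, 46.8, 196.2]
tcp_rot: [179.9, 0.0, -167.2]
ft_force: [0.1, -0.0, 0.7]
finger_gap: 51.5
```

>>> apply_moves(
  series=[
    [0.4,[0,0,0],0],
    [0.3,[0,0,0],0],
    [0.25,[0,0,0],0],
    [0.2,[0,0,0],0],
    [0.15,[0,0,0],0],
  ],
  grip_force=20,
)

```text
time: 4.92
tool_pos: [568.5, 47.3, 196.8]
tcp_rot: [179.9, 0.1, -167.2]
ft_force: [-2.0, 4.4, 4.3]
finger_gap: 17.6
```

>>> apply_moves(
  series=[
    [0.1,[0,0,-0.004],0],
    [0.1,[0,0,-0.009],0],
    [0.1,[0,0,-0.014],0],
    [0.1,[0,0,-0.019],0],
    [0.1,[0,0,-0.024],0],
  ],
)

```text
time: 5.55
tool_pos: [568.5, 47.4, 173.1]
tcp_rot: [179.9, 0.1, -167.2]
ft_force: [-2.0, 2.6, 5.1]
finger_gap: 17.3
```

>>> apply_moves(
  series=[
    [0.1,[0,0,-0.002],0],
    [0.1,[0,0,-0.004],0],
    [0.1,[0,0,-0.006],0],
    [0.1,[0,0,-0.008],0],
    [0.1,[0,0,-0.008],0],
  ],
)

```text
time: 6.18
tool_pos: [568.5, 47.4, 165.0]
tcp_rot: [179.9, 0.1, -167.2]
ft_force: [-1.3, 2.3, 3.2]
finger_gap: 17.1
```

Run:
```python
from h import *
t=optics.snapshot("top"); s=optics.snapshot("side")
crop(t,"t3.png",270,205,60,55,10); crop(s,"s3.png",300,200,90,90,6)
print(sense()["tool_pos"],sense()["ft_force"])
```

```text
[568.52574098  47.3767103  165.01668411] [-1.61838019  2.1631516   2.79018171]
```

View pics/t3.png

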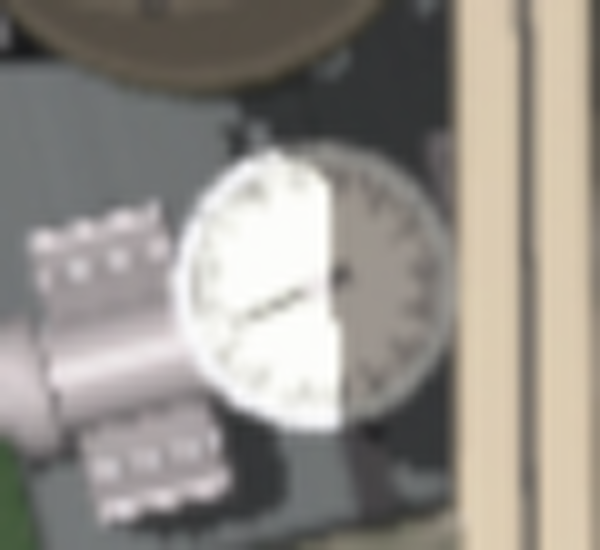

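View pics/s3.png

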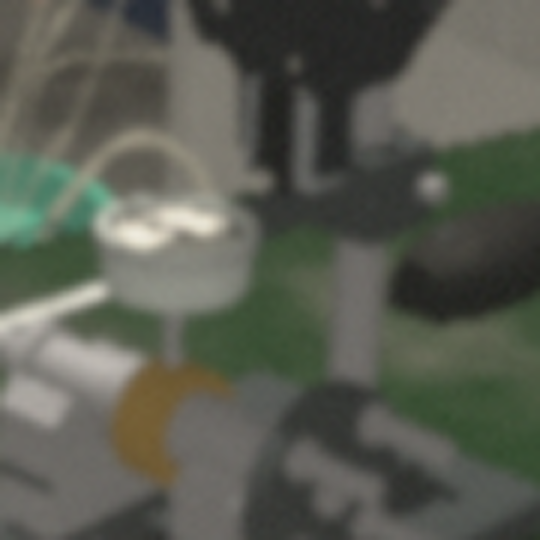

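>>> apply_moves(
  series=[
    [0.1,[0,0,-0.001],0],
    [0.1,[0,0,-0.002],0],
    [0.1,[0,0,-0.003],0],
    [0.1,[0,0,-0.004],0],
    [0.1,[0,0,-0.004],0],
  ],
)

```text
time: 6.9
tool_pos: [568.5, 47.4, 161.1]
tcp_rot: [179.9, 0.1, -167.2]
ft_force: [-3.0, 2.6, 4.3]
finger_gap: 17.8
```

Run:
```python
from h import *
t=optics.snapshot("top")
crop(t,"t4.png",270,205,60,55,10)
print(sense()["tool_pos"],sense()["ft_force"])
```

```text
[568.51579907  47.37100576 161.13554177] [-3.45665033  2.05570192  5.67822024]
```

View pics/t4.png

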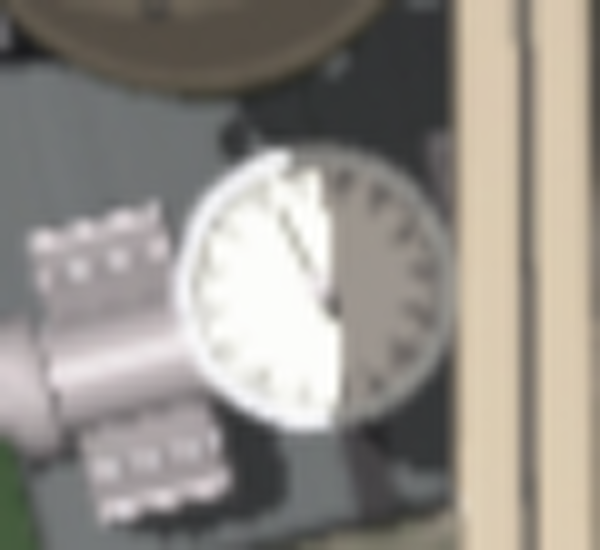

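>>> apply_moves(
  series=[
    [0.3,[0,0,0],0],
    [0.4,[0,0,0],0],
    [0.5,[0,0,0],0],
    [0.6,[0,0,0],0],
    [0.6,[0,0,0],0],
  ],
)

```text
time: 7.58
tool_pos: [568.6, 47.3, 161.1]
tcp_rot: [179.9, 0.1, -167.2]
ft_force: [-0.1, -0.5, 0.1]
finger_gap: 51.2
```

>>> apply_moves(
  series=[
    [0.6,[0,0,0.02],0],
    [0.6,[0,0,0.05],0],
    [0.6,[0,0,0.08],0],
    [0.6,[0,0,0.1],0],
    [0.6,[0,0,0.1],0],
  ],
)

```text
time: 8.2
tool_pos: [569.7, 47.3, 263.9]
tcp_rot: [180.0, 0.3, -167.2]
ft_force: [0.3, 0.6, -0.2]
finger_gap: 51.3
```

>>> apply_moves(
  series=[
    [0.6,[-0.012,-0.023,0],-0.18],
    [0.5,[-0.024,-0.046,0],-0.36],
    [0.4,[-0.036,-0.069,0],-0.54],
    [0.3,[-0.048,-0.092,0],-0.72],
    [0.235,[-0.061,-0.116,0],-0.9],
  ],
)

```text
time: 8.82
tool_pos: [507.6, -69.2, 262.2]
tcp_rot: [-180.0, 0.2, 140.9]
ft_force: [-0.7, 0.8, 0.2]
finger_gap: 20.1
```

>>> apply_moves(
  series=[
    [0.235,[0,0,-0.01],-0.17],
    [0.235,[0,0,-0.04],-0.34],
    [0.235,[0,0,-0.07],-0.51],
    [0.235,[0,0,-0.1],-0.667],
    [0.235,[0,0,-0.12],-0.667],
  ],
)

```text
time: 9.45
tool_pos: [505.8, -68.8, 138.9]
tcp_rot: [-179.7, 0.1, 102.6]
ft_force: [0.2, -0.1, 0.8]
finger_gap: 20.0
```

Run:
```python
from h import *
t=optics.snapshot("top"); s=optics.snapshot("side")
crop(t,"t5.png",260,170,120,100,6); crop(s,"s5.png",300,190,100,120,5)
print(sense()["tool_pos"],sense()["tcp_rot"],sense()["finger_gap"])
```

```text
[504.74682842 -68.50021999 137.95125515] [-1.79588286e+02  2.37452578e-02  1.02727926e+02] 19.8544268854668
```

View pics/t5.png

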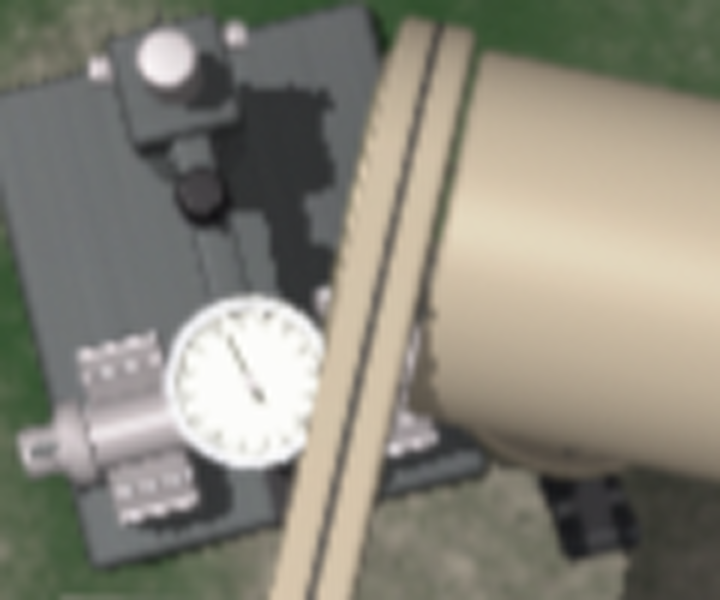

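View pics/s5.png

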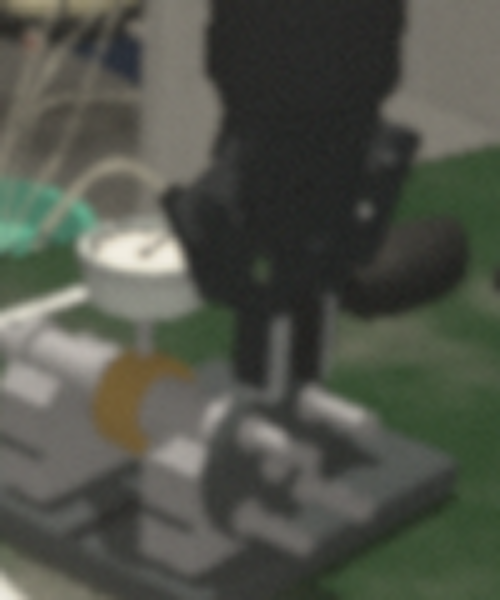

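>>> apply_moves(
  series=[
    [0.235,[0.004,0,-0.005],0],
    [0.235,[0.004,0,-0.015],0],
    [0.235,[0.004,0,-0.025],0],
    [0.235,[0.004,0,-0.025],0],
  ],
)

```text
time: 10.05
tool_pos: [508.0, -68.3, 111.9]
tcp_rot: [-179.5, -0.0, 102.7]
ft_force: [-0.8, -0.5, -0.4]
finger_gap: 19.8
```

Run:
```python
from h import *
s=optics.snapshot("side")
crop(s,"s6.png",300,190,100,120,5)
print(sense()["tool_pos"],sense()["tcp_rot"],sense()["finger_gap"])
X=sense()["tool_pos"]
o=np.array([506,32.3,0]);c,n=np.cos(np.radians(13)),np.sin(np.radians(13))
W=lambda x,y,z:o+[c*x-n*y,n*x+c*y,z]
print([(proj(s,W(x,y,z))[0]-[300,190])*5 for x,y,z in ((-19.8,-112,94.8),(19.8,-112,94.8),(-19.8,-78,94.8),(19.8,-78,94.8))])
d=X-o; print("stand xy of tool",c*d[0]+n*d[1],-n*d[0]+c*d[1])
print((proj(s,X-[0,0,11])[0]-[300,190])*5)
```

```text
[508.41272409 -68.4000448  112.5387235 ] [-1.79542449e+02  2.86378464e-03  1.02734149e+02] 20.089049271575306
[array([311.0866987 , 458.46906132]), array([371.24968672, 427.16299573]), array([247.28934884, 430.17929014]), array([307.88881704, 400.34743237])]
stand xy of tool -20.301695124659947 -98.66185400686278
[285.8168629  432.94877826]
```

View pics/s6.png

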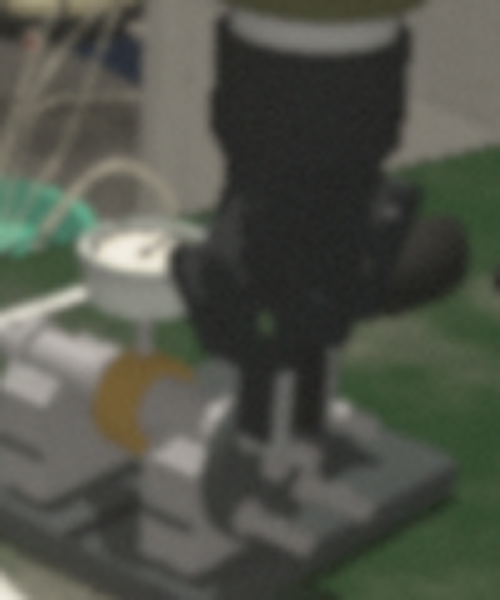

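>>> apply_moves(
  series=[
    [0.235,[0.0005,0,-0.006],0],
    [0.235,[0.0005,0,-0.012],0],
    [0.235,[0.0005,0,-0.016],0],
    [0.235,[0.0005,0,-0.016],0],
  ],
)

```text
time: 10.6
tool_pos: [508.5, -68.3, 96.0]
tcp_rot: [-179.5, -0.0, 102.7]
ft_force: [0.1, -1.2, 0.5]
finger_gap: 20.0
```

Run:
```python
from h import *
s=optics.snapshot("side");t=optics.snapshot("top")
crop(s,"s7.png",300,190,100,120,5);crop(t,"t7.png",275,205,60,55,10)
print(sense())
```

```text
{'time': 10.7, 'joint_pos': array([-13.24079584,   1.49396569, 107.31032491,  -0.21273939,
        71.60435953, -25.90116554]), 'qd': array([-0.00464753, -0.11887187, -0.14873954,  0.13209993,  0.15799338,
       -0.03740734]), 'joint_efforts': array([ 2.09660735e-03, -4.69480169e+01, -4.55655634e+01, -2.45234161e-02,
        5.66404767e-02,  1.04180472e-05]), 'tool_pos': array([508.96113849, -68.4404519 ,  96.59255022]), 'tcp_rot': array([-1.79544323e+02,  2.59812768e-03,  1.02728236e+02]), 'ft_force': array([-0.52229342, -0.05280524,  0.19444131]), 'wrist_torque': array([ 0.05599395, -0.00654705, -0.03230288]), 'finger_gap': 20.060277722773776}
```

View pics/s7.png

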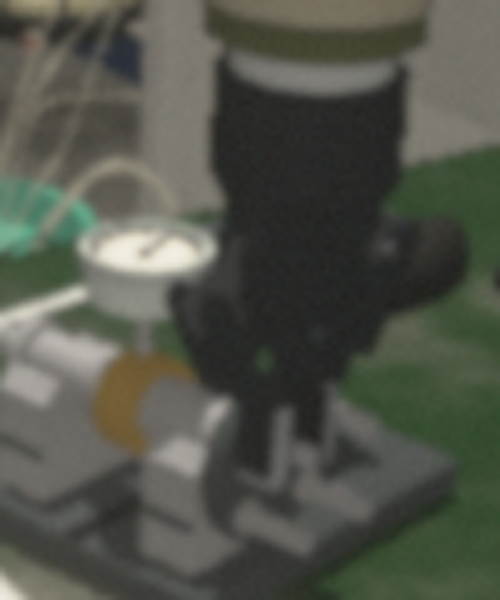

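View pics/t7.png

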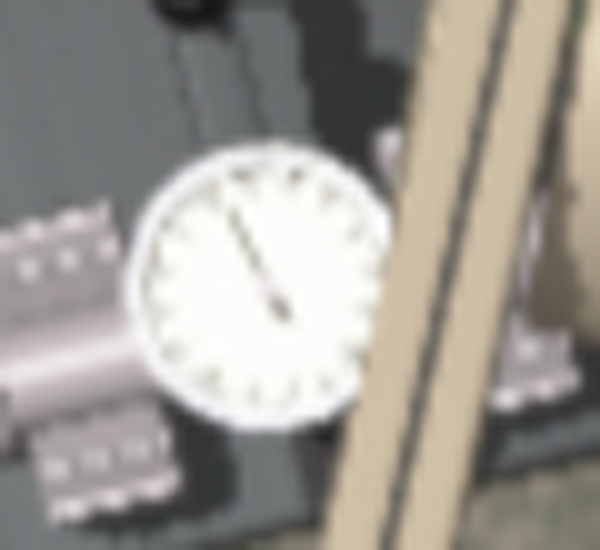

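```bash
cat >> h.py <<'E'
YAW=13.0; O=np.array([506,32.3,0.]); 
def Wp(x,y,z,yaw=None):
    a=np.radians(YAW if yaw is None else yaw);c,n=np.cos(a),np.sin(a)
    return O+np.array([c*x-n*y,n*x+c*y,z])
def toS(X):
    a=np.radians(YAW);c,n=np.cos(a),np.sin(a);d=np.asarray(X)-O
    return np.array([c*d[0]+n*d[1],-n*d[0]+c*d[1],d[2]])
def reader(t,z=147.,verbose=False):
    g=cv2.cvtColor(t["color"],cv2.COLOR_BGR2GRAY).astype(np.float32)
    # refine centre: fit by maximising ridge jointly over centre shift
    rr=np.arange(3,18,1.0); best=None
    def samp(P):
        uv=proj(t,P).astype(np.float32)
        return cv2.remap(g,uv[:,0].reshape(1,-1),uv[:,1].reshape(1,-1),cv2.INTER_CUBIC).ravel()
    ang=np.radians(np.arange(0,360,1.0))
    allr=[]
    for dx in np.arange(-3,3.1,1):
        for dy in np.arange(-3,3.1,1):
            C=Wp(0,0,z)+[dx,dy,0]
            # zero dir = stand -x ; clockwise from above
            th=np.radians(YAW)+np.pi-ang
            d=np.c_[np.cos(th),np.sin(th)];p=np.c_[-d[:,1],d[:,0]]
            def line(off):
                P=np.zeros((len(ang),len(rr),3));P[:,:,:2]=C[:2]+d[:,None]*rr[None,:,None]+off*p[:,None]
                P[:,:,2]=z
                return samp(P.reshape(-1,3)).reshape(len(ang),-1)
            s=(np.minimum(line(4.5),line(-4.5))-line(0)).clip(-20,80).mean(1)
            i=s.argmax();allr.append((s[i],np.degrees(ang[i]),dx,dy))
    allr.sort(reverse=True)
    top=np.array(allr[:6])
    a=np.average(top[:,1],weights=top[:,0])
    if verbose: print(top)
    return a, np.radians(a)/0.4, top[:,1].std()
E
python3 - <<'E'
from h import *
t=optics.snapshot("top"); print(reader(t,verbose=True))
E
rm -f x
```

```text
[[ 48.46224594 168.           0.           0.        ]
 [ 47.32314682 170.          -1.           0.        ]
 [ 47.15328598 166.           1.           0.        ]
 [ 46.95088577 166.          -1.          -1.        ]
 [ 46.81190109 164.           0.          -1.        ]
 [ 46.39686584 173.           0.           1.        ]]
(np.float64(167.82753227558112), np.float64(7.3228575342648545), np.float64(2.9674156357941426))
```

>>> apply_moves(
  series=[
    [0.188,[0.001,0,0],0],
    [0.188,[0.003,0.0007,0.001],0],
    [0.188,[0.005,0.0012,0.002],0],
    [0.188,[0.007,0.0016,0.003],0],
    [0.188,[0.009,0.0021,0.004],0],
  ],
)

```text
time: 11.38
tool_pos: [517.3, -66.8, 100.7]
tcp_rot: [-179.4, 0.0, 102.7]
ft_force: [-5.6, -3.7, 4.3]
finger_gap: 16.4
```

>>> apply_moves(
  series=[
    [0.188,[0.002,0.0005,0.001],0],
    [0.188,[0.004,0.001,0.002],0],
    [0.188,[0.0065,0.0015,0.002],0],
    [0.188,[0.0065,0.0015,0.002],0],
  ],
)

```text
time: 11.88
tool_pos: [524.1, -65.2, 102.8]
tcp_rot: [-179.4, 0.0, 102.7]
ft_force: [-0.3, -0.4, 0.6]
finger_gap: 15.9
```

Run:
```python
from h import *
s=optics.snapshot("side");t=optics.snapshot("top")
crop(s,"s8.png",300,190,100,120,5);crop(t,"t8.png",275,205,60,55,10)
S=sense();print(S["tool_pos"],toS(S["tool_pos"]),S["ft_force"],S["finger_gap"],reader(t))
```

```text
[524.02792495 -65.20107066 102.70068482] [ -4.36709825 -99.05752526 102.70068482] [ 0.05927579  0.37149503 -0.42703505] 16.028965087722433 (np.float64(158.47688689686223), np.float64(6.914858661652263), np.float64(2.5))
```

View pics/s8.png

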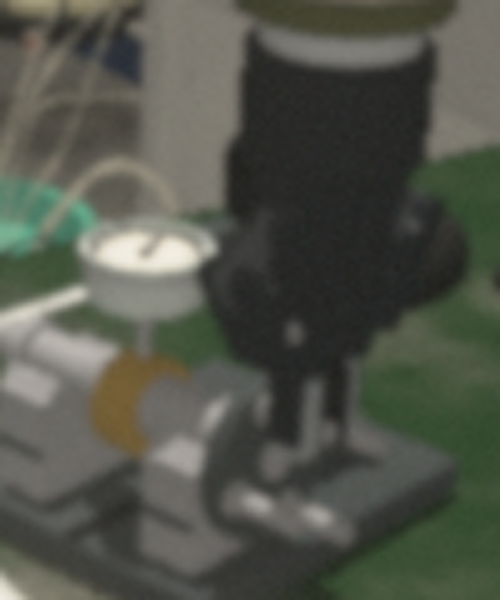

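View pics/t8.png

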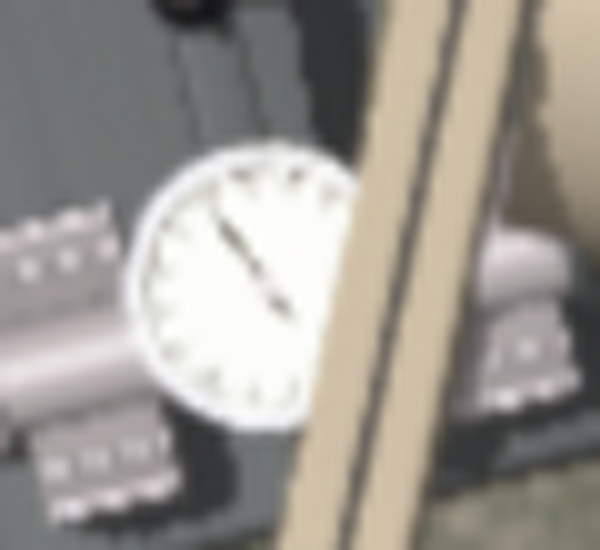

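>>> apply_moves(
  series=[
    [0.188,[0.0015,0.0003,0.0005],0],
    [0.188,[0.003,0.0007,0.001],0],
    [0.188,[0.0045,0.001,0.001],0],
    [0.188,[0.006,0.0014,0.001],0],
    [0.188,[0.0075,0.0017,0.001],0],
  ],
)

```text
time: 12.6
tool_pos: [531.6, -63.5, 103.7]
tcp_rot: [-179.5, 0.0, 102.7]
ft_force: [-2.2, -0.1, 1.0]
finger_gap: 15.8
```

>>> apply_moves(
  series=[
    [0.188,[0.0015,0.0003,0],0],
    [0.188,[0.003,0.0007,0],0],
    [0.188,[0.0045,0.001,-0.0005],0],
    [0.188,[0.006,0.0014,-0.001],0],
    [0.188,[0.0075,0.0017,-0.0015],0],
  ],
)

```text
time: 13.22
tool_pos: [539.2, -61.7, 102.1]
tcp_rot: [-179.5, 0.0, 102.7]
ft_force: [-1.2, 0.1, 0.9]
finger_gap: 16.0
```

>>> apply_moves(
  series=[
    [0.188,[0.0015,0.0003,-0.001],0],
    [0.188,[0.003,0.0007,-0.002],0],
    [0.188,[0.0045,0.001,-0.003],0],
    [0.188,[0.006,0.0014,-0.004],0],
    [0.188,[0.0075,0.0017,-0.005],0],
  ],
)

```text
time: 13.85
tool_pos: [546.8, -60.0, 97.0]
tcp_rot: [-179.5, 0.0, 102.7]
ft_force: [-2.3, 0.1, 1.3]
finger_gap: 16.0
```

Run:
```python
from h import *
s=optics.snapshot("side");t=optics.snapshot("top")
crop(s,"s9.png",300,190,100,120,5);crop(t,"t9.png",275,205,60,55,10)
S=sense();print(S["tool_pos"],toS(S["tool_pos"]),S["ft_force"],S["finger_gap"],reader(t))
```

```text
[546.90327862 -59.94243022  96.980621  ] [ 19.10489831 -99.07949836  96.980621  ] [-0.74707692 -0.7877496  -0.29467349] 15.891573947462371 (np.float64(168.52206103890555), np.float64(7.353162068439394), np.float64(3.304037933599835))
```

View pics/s9.png

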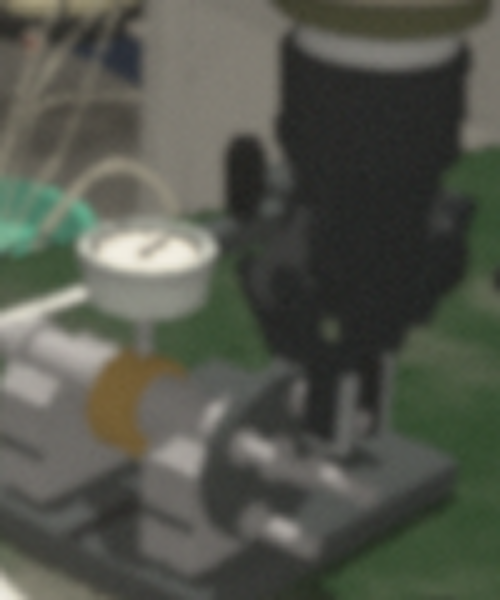

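View pics/t9.png

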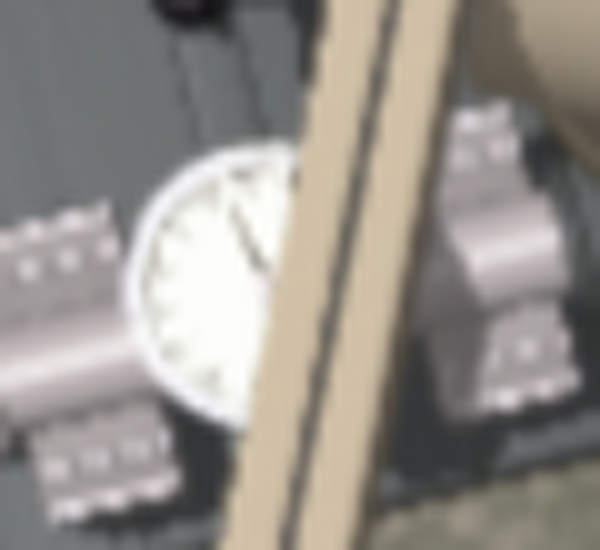

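>>> apply_moves(
  series=[
    [0.21,[-0.0015,-0.0003,0],0],
    [0.235,[-0.0015,-0.0003,0.015],0],
    [0.235,[-0.0015,-0.0003,0.03],0],
    [0.235,[-0.021,-0.005,0.035],0],
    [0.235,[-0.041,-0.0095,0.03],0],
  ],
)

```text
time: 14.58
tool_pos: [507.2, -69.9, 129.8]
tcp_rot: [-179.7, 0.1, 102.8]
ft_force: [-0.4, 0.4, -0.2]
finger_gap: 19.9
```

Run:
```python
from h import *
s=optics.snapshot("side");t=optics.snapshot("top")
crop(s,"s10.png",300,190,100,120,5);crop(t,"t10.png",275,205,60,55,10)
S=sense();print(S["tool_pos"],toS(S["tool_pos"]),S["ft_force"],S["finger_gap"],reader(t))
for a in (55,145,235,325):
    x,z=28*np.cos(np.radians(a)),28*np.sin(np.radians(a))
    print(a,(proj(s,[Wp(x,-78,75+z),Wp(x,-112,75+z)])-[300,190])*5)
```

```text
[505.05215001 -69.74392046 127.85950532] [-23.87844416 -99.21532154 127.85950532] [-0.30952533  0.07310945 -0.92438879] 20.213827394619955 (np.float64(167.51744066335615), np.float64(7.309327235224497), np.float64(2.9860788111948193))
55 [[302.73122819 396.48664002]
 [366.22810106 423.32176941]]
145 [[241.92044952 440.64555215]
 [305.6379609  469.19867054]]
235 [[248.24908662 517.24436985]
 [310.75371403 546.93197255]]
325 [[307.67340871 472.14255717]
 [369.96109777 500.09911475]]
```

View pics/s10.png

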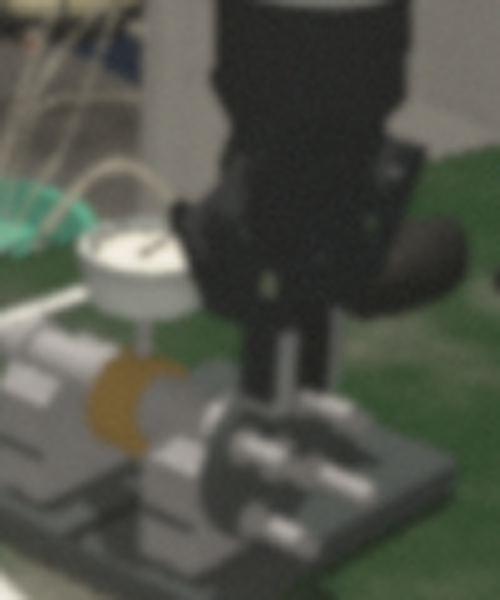

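View pics/t10.png

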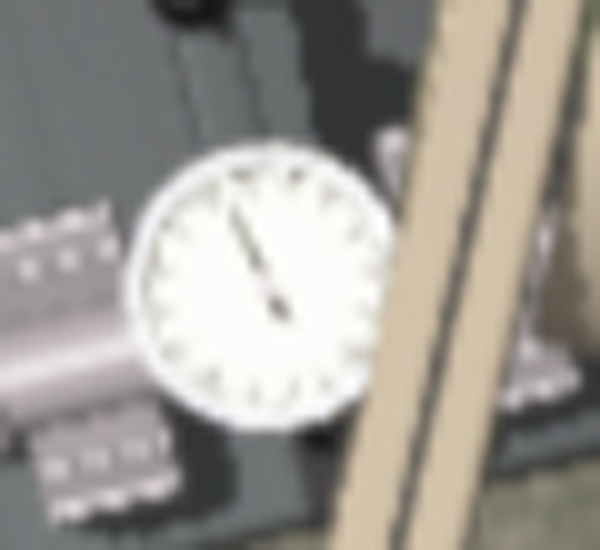

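>>> apply_moves(
  series=[
    [0.235,[0.001,0,-0.01],0],
    [0.235,[0.001,0,-0.02],0],
    [0.235,[0.001,0,-0.03],0],
    [0.235,[0.001,0,-0.035],0],
    [0.235,[0.001,0,-0.035],0],
  ],
)

```text
time: 15.3
tool_pos: [505.6, -69.6, 92.1]
tcp_rot: [-179.4, 0.0, 102.7]
ft_force: [0.3, -0.0, 0.4]
finger_gap: 20.0
```

Run:
```python
from h import *
s=optics.snapshot("side")
crop(s,"s11.png",300,190,100,120,5)
S=sense();print(S["tool_pos"],toS(S["tool_pos"]),S["ft_force"],S["finger_gap"])
```

```text
[505.99079038 -69.65501253  92.59319818] [-22.94386114 -99.33984045  92.59319818] [-0.18098211 -0.32974016  0.41613761] 19.928768701183497
```

View pics/s11.png

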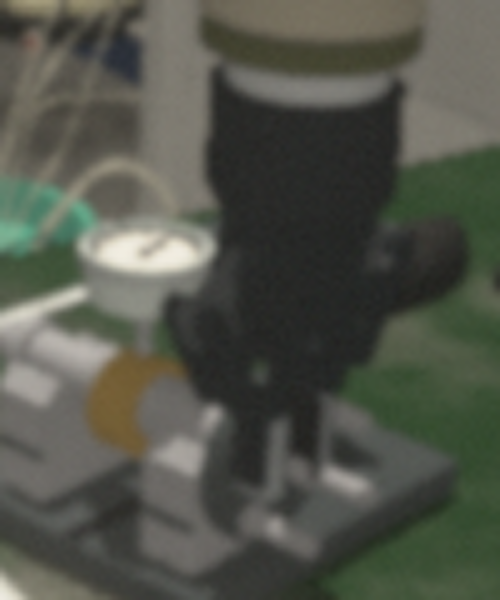

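>>> apply_moves(
  series=[
    [0.188,[0.001,0,0],0],
    [0.188,[0.0025,0.0006,0.0005],0],
    [0.188,[0.004,0.0009,0.001],0],
    [0.188,[0.0055,0.0013,0.002],0],
    [0.188,[0.007,0.0016,0.003],0],
  ],
)

```text
time: 15.98
tool_pos: [511.8, -68.7, 95.3]
tcp_rot: [-179.3, 0.0, 102.7]
ft_force: [-7.8, -4.3, 3.6]
finger_gap: 16.4
```

>>> apply_moves(
  series=[
    [0.188,[0.0015,0.0003,0.001],0],
    [0.188,[0.003,0.0007,0.002],0],
    [0.188,[0.0045,0.001,0.003],0],
    [0.188,[0.006,0.0014,0.004],0],
    [0.188,[0.0075,0.0017,0.005],0],
  ],
)

```text
time: 16.6
tool_pos: [518.1, -68.0, 100.4]
tcp_rot: [-179.1, 0.1, 102.7]
ft_force: [-8.5, -6.1, 4.9]
finger_gap: 15.9
```

Run:
```python
from h import *
s=optics.snapshot("side");t=optics.snapshot("top")
crop(s,"s12.png",300,190,100,120,5);crop(t,"t12.png",275,205,60,55,10)
S=sense();print(S["tool_pos"],toS(S["tool_pos"]),S["ft_force"],S["finger_gap"],reader(t))
```

```text
[518.42955759 -67.94849089 100.60607882] [ -10.44001489 -100.47517065  100.60607882] [-7.35468587 -5.02857159  5.45449084] 16.212950128771297 (np.float64(237.48539284690835), np.float64(10.362255076426852), np.float64(3.4034296427770108))
```

View pics/s12.png

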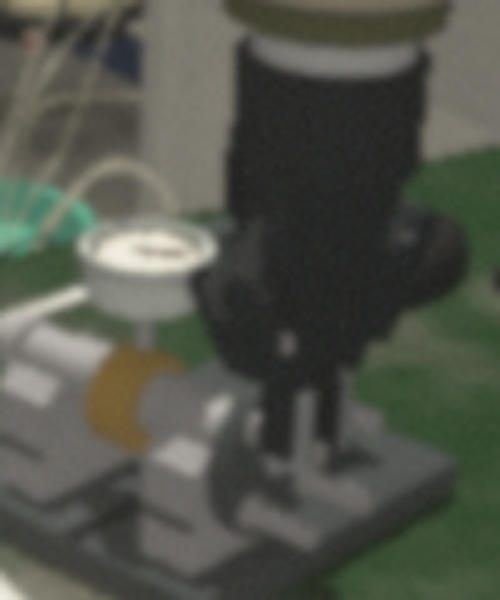

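View pics/t12.png

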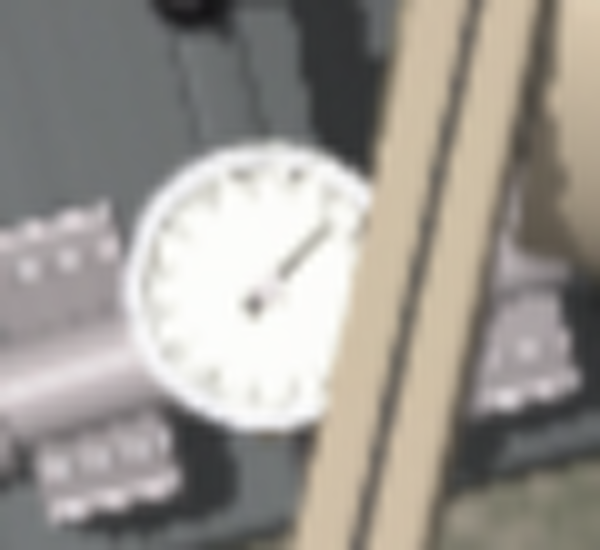

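>>> apply_moves(
  series=[
    [0.188,[-0.001,0,0.001],0],
    [0.188,[-0.002,0,0.002],0],
    [0.188,[-0.003,0,0.002],0],
    [0.188,[-0.004,0,0.002],0],
  ],
)

```text
time: 17.2
tool_pos: [514.5, -67.8, 102.7]
tcp_rot: [-179.1, 0.1, 102.7]
ft_force: [-0.1, 0.4, -0.1]
finger_gap: 15.8
```

Run:
```python
from h import *
s=optics.snapshot("side");t=optics.snapshot("top")
crop(s,"s13.png",300,190,100,120,5);crop(t,"t13.png",275,205,60,55,10)
S=sense();print(S["tool_pos"],toS(S["tool_pos"]),S["ft_force"],S["finger_gap"],reader(t))
```

```text
[514.36282579 -67.90811032 102.57044448] [-14.39343297 -99.52100942 102.57044448] [ 0.29857829 -0.4682376  -0.44581254] 15.997786913987643 (np.float64(184.6663274394072), np.float64(8.057588578459013), np.float64(2.748737083745107))
```

View pics/s13.png

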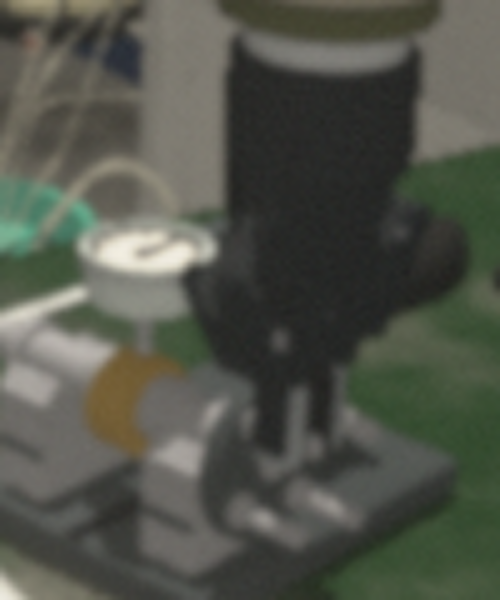

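View pics/t13.png

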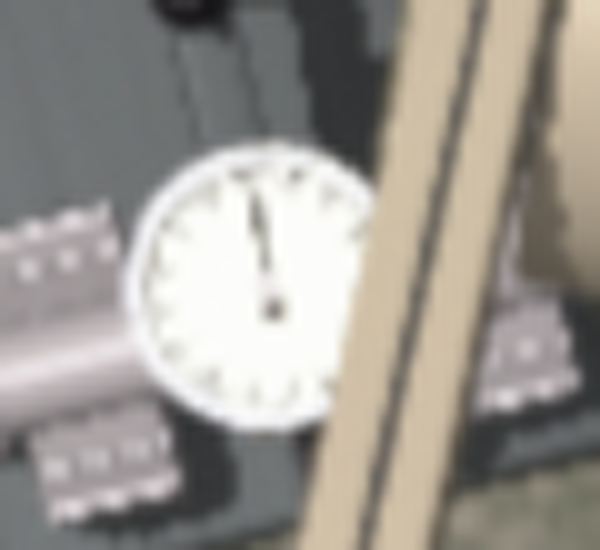

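Run:
```python
from h import *
s=optics.snapshot("side")
for th in range(70,116,5):
    L=[]
    for a in (235+80-th,325+80-th,145+80-th):
        x,z=28*np.cos(np.radians(a)),28*np.sin(np.radians(a))
        L.append(((proj(s,[Wp(x,-112,75+z)])-[300,190])*5)[0].round())
    print(th,L)
```

```text
70 [array([317., 548.]), array([374., 489.]), array([301., 480.])]
75 [array([314., 548.]), array([372., 495.]), array([303., 475.])]
80 [array([311., 547.]), array([370., 500.]), array([306., 469.])]
85 [array([308., 545.]), array([367., 505.]), array([308., 464.])]
90 [array([305., 544.]), array([365., 510.]), array([311., 458.])]
95 [array([303., 541.]), array([362., 515.]), array([314., 453.])]
100 [array([301., 538.]), array([359., 520.]), array([317., 449.])]
105 [array([299., 535.]), array([356., 524.]), array([321., 444.])]
110 [array([298., 531.]), array([352., 528.]), array([324., 440.])]
115 [array([297., 527.]), array([349., 532.]), array([328., 436.])]
```

```bash
cat >> h.py <<'E'
def arc(a0,a1,step,offx,offz,tool):
    "world shifts (mm) of tool along pin arc, in groups of 5 rows relative to the group's start"
    A=np.arange(a0,a1-1e-6*np.sign(step),step) if False else np.linspace(a0,a1,int(abs((a1-a0)/step))+1)
    P=np.array([Wp(28*np.cos(np.radians(a))+offx,toS(tool)[1],75+28*np.sin(np.radians(a))+offz) for a in A])
    prev=np.asarray(tool)
    for i in range(0,len(P),5):
        g=P[i:i+5]; print([ (round(float(A[i+k])),)+tuple(np.round(q-prev,1)) for k,q in enumerate(g)]); prev=g[-1]
E
python3 - <<'E'
from h import *
T=sense()["tool_pos"]; arc(127,47,4,4.5,2,T)
E
```

```text
[(127, np.float64(1.9), np.float64(0.4), np.float64(-3.2)), (123, np.float64(3.5), np.float64(0.8), np.float64(-2.1)), (119, np.float64(5.1), np.float64(1.2), np.float64(-1.1)), (115, np.float64(6.8), np.float64(1.6), np.float64(-0.2)), (111, np.float64(8.6), np.float64(2.0), np.float64(0.6))]
[(107, np.float64(1.8), np.float64(0.4), np.float64(0.6)), (103, np.float64(3.6), np.float64(0.8), np.float64(1.1)), (99, np.float64(5.5), np.float64(1.3), np.float64(1.5)), (95, np.float64(7.4), np.float64(1.7), np.float64(1.8)), (91, np.float64(9.3), np.float64(2.1), np.float64(1.9))]
[(87, np.float64(1.9), np.float64(0.4), np.float64(-0.0)), (83, np.float64(3.8), np.float64(0.9), np.float64(-0.2)), (79, np.float64(5.7), np.float64(1.3), np.float64(-0.5)), (75, np.float64(7.5), np.float64(1.7), np.float64(-0.9)), (71, np.float64(9.4), np.float64(2.2), np.float64(-1.5))]
[(67, np.float64(1.8), np.float64(0.4), np.float64(-0.7)), (63, np.float64(3.5), np.float64(0.8), np.float64(-1.5)), (59, np.float64(5.2), np.float64(1.2), np.float64(-2.5)), (55, np.float64(6.8), np.float64(1.6), np.float64(-3.5)), (51, np.float64(8.3), np.float64(1.9), np.float64(-4.7))]
[(47, np.float64(1.4), np.float64(0.3), np.float64(-1.3))]
```

>>> apply_moves(
  series=[
    [0.188,[0,0,-0.003],0],
    [0.188,[0.0015,0.0003,-0.003],0],
    [0.188,[0.003,0.0007,-0.002],0],
    [0.188,[0.0045,0.001,-0.0008],0],
  ],
)

```text
time: 17.85
tool_pos: [518.7, -66.9, 101.6]
tcp_rot: [-179.1, 0.1, 102.7]
ft_force: [-1.7, -0.5, -1.5]
finger_gap: 16.1
```

Light contact. Continue along the arc.

>>> apply_moves(
  series=[
    [0.188,[0.0016,0.0004,0.0011],0],
    [0.188,[0.0033,0.0008,0.0021],0],
    [0.188,[0.005,0.0012,0.0029],0],
  ],
)

```text
time: 18.23
tool_pos: [523.6, -65.7, 104.7]
tcp_rot: [-179.1, 0.1, 102.7]
ft_force: [-2.9, 0.4, 2.3]
finger_gap: 16.0
```

Run:
```python
from h import *
t=optics.snapshot("top");s=optics.snapshot("side")
crop(s,"s14.png",300,190,100,120,5)
S=sense();print(toS(S["tool_pos"]),S["ft_force"],reader(t))
```

```text
[ -4.5226425  -99.49898911 104.82529294] [-2.95139864  0.30718133  1.08114909] (np.float64(199.5112752453672), np.float64(8.705321619710787), np.float64(2.629955639676586))
```

View pics/s14.png

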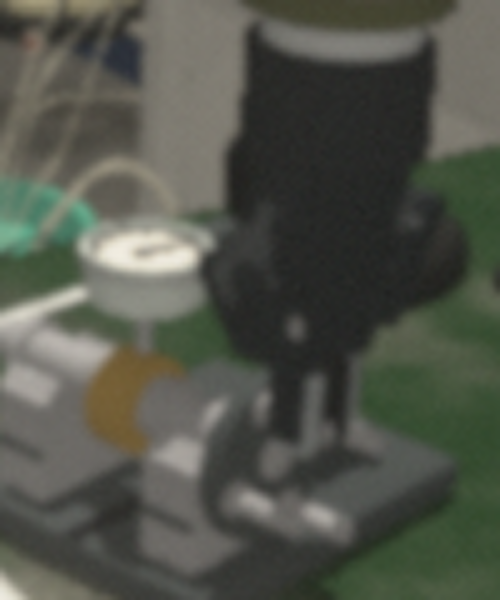

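Run:
```python
from h import *
T=sense()["tool_pos"]; arc(109,49,4,6.4,3.5,T)
```

```text
[(109, np.float64(1.8), np.float64(0.4), np.float64(0.1)), (105, np.float64(3.6), np.float64(0.8), np.float64(0.7)), (101, np.float64(5.4), np.float64(1.3), np.float64(1.2)), (97, np.float64(7.3), np.float64(1.7), np.float64(1.5)), (93, np.float64(9.2), np.float64(2.1), np.float64(1.6))]
[(89, np.float64(1.9), np.float64(0.4), np.float64(0.0)), (85, np.float64(3.8), np.float64(0.9), np.float64(-0.1)), (81, np.float64(5.7), np.float64(1.3), np.float64(-0.3)), (77, np.float64(7.6), np.float64(1.7), np.float64(-0.7)), (73, np.float64(9.4), np.float64(2.2), np.float64(-1.2))]
[(69, np.float64(1.8), np.float64(0.4), np.float64(-0.6)), (65, np.float64(3.6), np.float64(0.8), np.float64(-1.4)), (61, np.float64(5.3), np.float64(1.2), np.float64(-2.3)), (57, np.float64(6.9), np.float64(1.6), np.float64(-3.3)), (53, np.float64(8.4), np.float64(1.9), np.float64(-4.4))]
[(49, np.float64(1.5), np.float64(0.3), np.float64(-1.2))]
```

>>> apply_moves(
  series=[
    [0.188,[0.0018,0.0004,0.0007],0],
    [0.188,[0.0036,0.0008,0.0013],0],
    [0.188,[0.0054,0.0013,0.0017],0],
    [0.188,[0.0073,0.0017,0.0019],0],
    [0.188,[0.0092,0.0021,0.002],0],
  ],
)

```text
time: 18.95
tool_pos: [533.3, -63.5, 106.8]
tcp_rot: [-179.1, 0.1, 102.7]
ft_force: [-2.4, -0.6, 1.5]
finger_gap: 16.0
```

>>> apply_moves(
  series=[
    [0.188,[0.0019,0.0004,0],0],
    [0.188,[0.0038,0.0009,-0.0003],0],
    [0.188,[0.0057,0.0013,-0.0006],0],
    [0.188,[0.0076,0.0017,-0.001],0],
    [0.188,[0.0094,0.0022,-0.0015],0],
  ],
)

```text
time: 19.58
tool_pos: [542.9, -61.3, 105.3]
tcp_rot: [-179.1, 0.1, 102.7]
ft_force: [-2.5, -1.2, 0.1]
finger_gap: 16.3
```

>>> apply_moves(
  series=[
    [0.188,[0.0018,0.0004,-0.0008],0],
    [0.188,[0.0036,0.0008,-0.0017],0],
    [0.188,[0.0053,0.0012,-0.0027],0],
    [0.188,[0.0069,0.0016,-0.0038],0],
  ],
)

```text
time: 20.08
tool_pos: [549.9, -59.7, 101.4]
tcp_rot: [-179.1, 0.1, 102.7]
ft_force: [-1.7, 0.1, 2.0]
finger_gap: 16.3
```

Run:
```python
from h import *
t=optics.snapshot("top");s=optics.snapshot("side")
crop(s,"s15.png",300,190,100,120,5);crop(t,"t15.png",275,205,60,55,10)
S=sense();print(toS(S["tool_pos"]),S["ft_force"],reader(t))
```

```text
[ 22.23264235 -99.46556449 101.34989162] [-0.00346402 -0.20581235 -0.02899011] (np.float64(110.36040801935495), np.float64(4.815381209455245), np.float64(5.580223014261071))
```

View pics/s15.png

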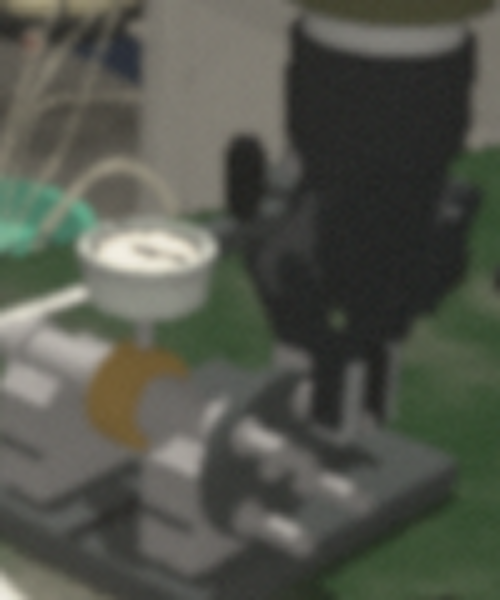

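View pics/t15.png

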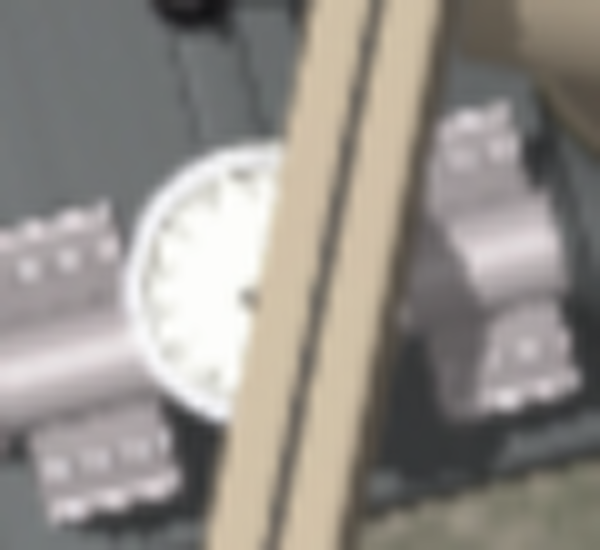

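>>> apply_moves(
  series=[
    [0.21,[-0.002,-0.0005,0],0],
    [0.26,[-0.002,-0.0005,0.015],0],
    [0.26,[-0.002,-0.0005,0.03],0],
    [0.26,[-0.021,-0.005,0.033],0],
    [0.26,[-0.0415,-0.0096,0.03],0],
  ],
)

```text
time: 20.8
tool_pos: [509.5, -69.5, 133.8]
tcp_rot: [-179.3, 0.2, 102.7]
ft_force: [0.1, 0.7, -0.8]
finger_gap: 22.3
```

Run:
```python
from h import *
t=optics.snapshot("top");s=optics.snapshot("side")
crop(s,"s16.png",300,190,100,120,5);crop(t,"t16.png",275,205,60,55,10)
S=sense();print(S["tool_pos"],toS(S["tool_pos"]),S["ft_force"],reader(t))
```

```text
[507.72453021 -69.55240342 132.37340273] [-21.23147492 -99.62986781 132.37340273] [-0.96928739  0.89511376  0.0720487 ] (np.float64(255.82948439175155), np.float64(11.162667065788769), np.float64(2.8528737947706118))
```

View pics/s16.png

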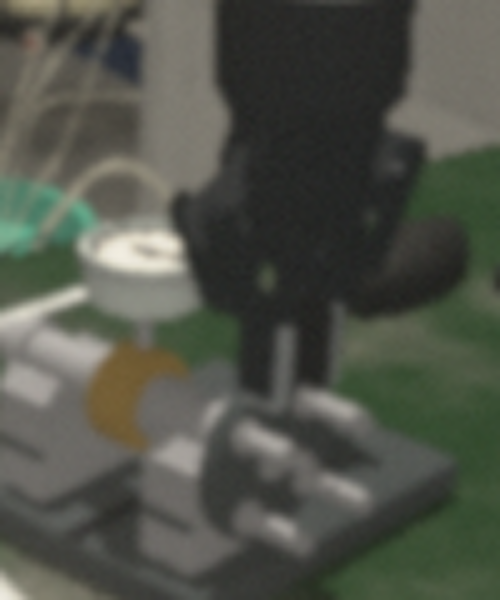

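View pics/t16.png

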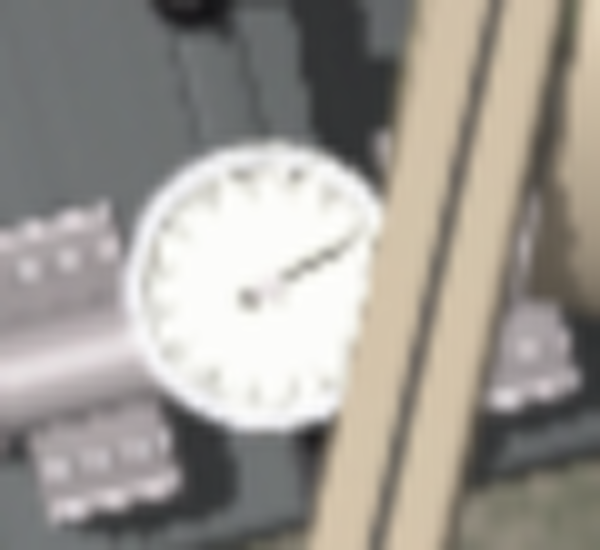

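>>> apply_moves(
  series=[
    [0.26,[0,0,-0.01],0],
    [0.26,[0,0,-0.02],0],
    [0.26,[0,0,-0.03],0],
    [0.26,[0,0,-0.038],0],
    [0.26,[0,0,-0.038],0],
  ],
)

```text
time: 21.52
tool_pos: [507.0, -69.3, 93.1]
tcp_rot: [-179.0, 0.1, 102.7]
ft_force: [-0.2, -0.4, -0.1]
finger_gap: 22.2
```

Run:
```python
from h import *
t=optics.snapshot("top");s=optics.snapshot("side")
crop(s,"s17.png",300,190,100,120,5)
S=sense();print(S["tool_pos"],toS(S["tool_pos"]),S["ft_force"],reader(t))
arc(145,60,4,6.0,3,S["tool_pos"])
```

```text
[507.79661665 -69.55552316  94.3444487 ] [-21.16193784 -99.64912351  94.3444487 ] [ 0.27645515 -0.46550331  0.36864027] (np.float64(255.82976998255538), np.float64(11.162679527038367), np.float64(2.8528737947706118))
[(145, np.float64(4.1), np.float64(1.0), np.float64(-0.3)), (141, np.float64(5.3), np.float64(1.2), np.float64(1.3)), (137, np.float64(6.5), np.float64(1.5), np.float64(2.8)), (133, np.float64(7.9), np.float64(1.8), np.float64(4.2)), (129, np.float64(9.4), np.float64(2.2), np.float64(5.5))]
[(125, np.float64(1.5), np.float64(0.4), np.float64(1.2)), (121, np.float64(3.2), np.float64(0.7), np.float64(2.3)), (117, np.float64(4.9), np.float64(1.1), np.float64(3.2)), (113, np.float64(6.6), np.float64(1.5), np.float64(4.0)), (109, np.float64(8.4), np.float64(1.9), np.float64(4.7))]
[(105, np.float64(1.8), np.float64(0.4), np.float64(0.6)), (100, np.float64(3.7), np.float64(0.9), np.float64(1.0)), (96, np.float64(5.6), np.float64(1.3), np.float64(1.3)), (92, np.float64(7.6), np.float64(1.7), np.float64(1.4)), (88, np.float64(9.5), np.float64(2.2), np.float64(1.4))]
[(84, np.float64(1.9), np.float64(0.4), np.float64(-0.1)), (80, np.float64(3.8), np.float64(0.9), np.float64(-0.4)), (76, np.float64(5.7), np.float64(1.3), np.float64(-0.8)), (72, np.float64(7.6), np.float64(1.7), np.float64(-1.3)), (68, np.float64(9.4), np.float64(2.2), np.float64(-2.0))]
[(64, np.float64(1.8), np.float64(0.4), np.float64(-0.8)), (60, np.float64(3.5), np.float64(0.8), np.float64(-1.7))]
```

View pics/s17.png

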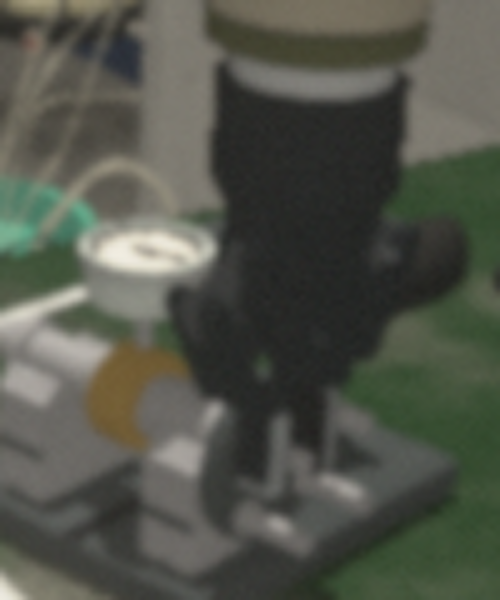

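>>> apply_moves(
  series=[
    [0.22,[0,0,0],0],
    [0.188,[0,0,0],0],
    [0.188,[0.001,0.0002,0.0005],0],
    [0.188,[0.002,0.0005,0.0015],0],
  ],
)

```text
time: 22.12
tool_pos: [509.9, -69.0, 95.9]
tcp_rot: [-179.1, 0.1, 102.7]
ft_force: [-0.4, 0.3, 0.1]
finger_gap: 15.8
```

>>> apply_moves(
  series=[
    [0.188,[0.001,0.0002,0.0008],0],
    [0.188,[0.002,0.0005,0.002],0],
    [0.188,[0.003,0.0007,0.0035],0],
  ],
)

```text
time: 22.5
tool_pos: [512.5, -68.3, 99.2]
tcp_rot: [-179.1, 0.1, 102.7]
ft_force: [-1.4, -1.0, -0.9]
finger_gap: 16.1
```

>>> apply_moves(
  series=[
    [0.188,[-0.0015,-0.0003,0],0],
    [0.188,[-0.0015,-0.0003,-0.004],0],
    [0.188,[0,0,-0.004],0],
    [0.188,[0.0012,0.0003,-0.0025],0],
    [0.188,[0.0024,0.0006,-0.001],0],
  ],
)

```text
time: 23.12
tool_pos: [514.6, -67.6, 98.1]
tcp_rot: [-179.0, 0.1, 102.7]
ft_force: [-1.6, -0.6, -1.0]
finger_gap: 15.9
```

Run:
```python
from h import *
t=optics.snapshot("top");s=optics.snapshot("side")
crop(s,"s18.png",300,190,100,120,5)
S=sense();print(S["tool_pos"],toS(S["tool_pos"]),S["ft_force"],reader(t))
arc(137,60,4,6.0,3,S["tool_pos"])
```

```text
[515.05717194 -67.62573128  98.4259604 ] [-13.6533614  -99.40206164  98.4259604 ] [-0.98817141  0.09061711 -0.79965442] (np.float64(258.34163040309204), np.float64(11.272280113760603), np.float64(2.2852182001336745))
[(137, np.float64(-0.8), np.float64(-0.2), np.float64(-1.3)), (133, np.float64(0.6), np.float64(0.1), np.float64(0.1)), (129, np.float64(2.0), np.float64(0.5), np.float64(1.4)), (125, np.float64(3.6), np.float64(0.8), np.float64(2.6)), (121, np.float64(5.2), np.float64(1.2), np.float64(3.6))]
[(117, np.float64(1.7), np.float64(0.4), np.float64(1.0)), (113, np.float64(3.4), np.float64(0.8), np.float64(1.8)), (109, np.float64(5.2), np.float64(1.2), np.float64(2.5)), (105, np.float64(7.1), np.float64(1.6), np.float64(3.0)), (101, np.float64(9.0), np.float64(2.1), np.float64(3.5))]
[(96, np.float64(1.9), np.float64(0.4), np.float64(0.3)), (92, np.float64(3.8), np.float64(0.9), np.float64(0.4)), (88, np.float64(5.8), np.float64(1.3), np.float64(0.5)), (84, np.float64(7.7), np.float64(1.8), np.float64(0.3)), (80, np.float64(9.6), np.float64(2.2), np.float64(0.1))]
[(76, np.float64(1.9), np.float64(0.4), np.float64(-0.4)), (72, np.float64(3.7), np.float64(0.9), np.float64(-0.9)), (68, np.float64(5.6), np.float64(1.3), np.float64(-1.6)), (64, np.float64(7.3), np.float64(1.7), np.float64(-2.4)), (60, np.float64(9.0), np.float64(2.1), np.float64(-3.3))]
```

View pics/s18.png

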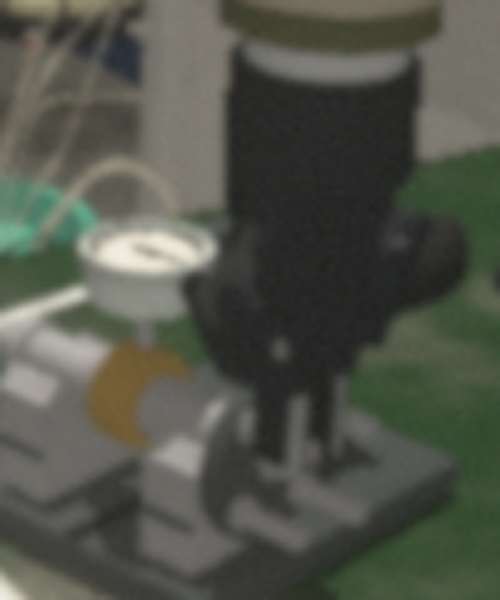

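>>> apply_moves(
  series=[
    [0.188,[0.0014,0.0003,0.0014],0],
    [0.188,[0.0028,0.0006,0.0026],0],
    [0.188,[0.0044,0.001,0.0038],0],
    [0.188,[0.006,0.0014,0.0048],0],
    [0.188,[0.006,0.0014,0.0048],0],
  ],
)

```text
time: 23.85
tool_pos: [521.5, -66.3, 103.6]
tcp_rot: [-179.1, 0.1, 102.7]
ft_force: [-2.1, -0.4, 1.7]
finger_gap: 16.0
```

Run:
```python
from h import *
t=optics.snapshot("top");S=sense();print(S["tool_pos"],toS(S["tool_pos"]),S["ft_force"],reader(t))
```

```text
[521.40453796 -66.24358991 103.48912844] [ -7.1577638  -99.48319114 103.48912844] [-2.08066934 -1.27625188  0.32749803] (np.float64(267.1158118544873), np.float64(11.655126002496258), np.float64(4.29793231940921))
```

>>> apply_moves(
  series=[
    [0.188,[0.0017,0.0004,0.0008],0],
    [0.188,[0.0034,0.0008,0.0014],0],
    [0.188,[0.0051,0.0012,0.0018],0],
    [0.188,[0.007,0.0016,0.002],0],
    [0.188,[0.007,0.0016,0.002],0],
  ],
)

```text
time: 24.52
tool_pos: [528.8, -64.6, 105.6]
tcp_rot: [-179.2, 0.1, 102.7]
ft_force: [0.5, -0.6, 0.2]
finger_gap: 16.0
```

Run:
```python
from h import *
t=optics.snapshot("top");s=optics.snapshot("side")
crop(s,"s19.png",300,190,100,120,5);crop(t,"t19.png",275,205,60,55,10)
S=sense();print(S["tool_pos"],toS(S["tool_pos"]),S["ft_force"],reader(t))
```

```text
[528.70844726 -64.58645503 105.49447979] [  0.33172102 -99.51155062 105.49447979] [-0.48096606 -0.35624313 -0.07237388] (np.float64(270.3505124280104), np.float64(11.796266440806576), np.float64(6.182412330330469))
```

View pics/s19.png

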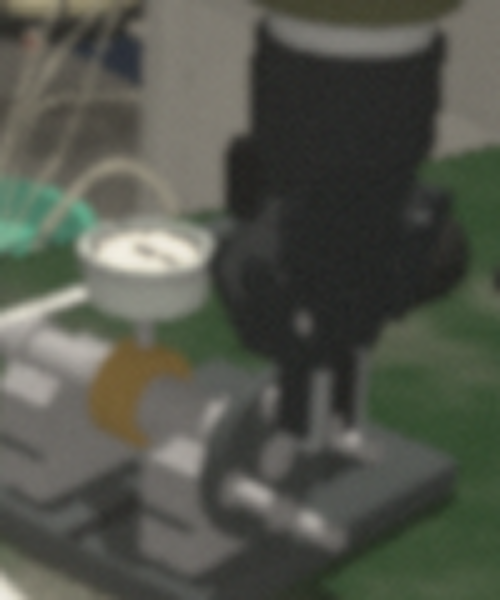

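View pics/t19.png

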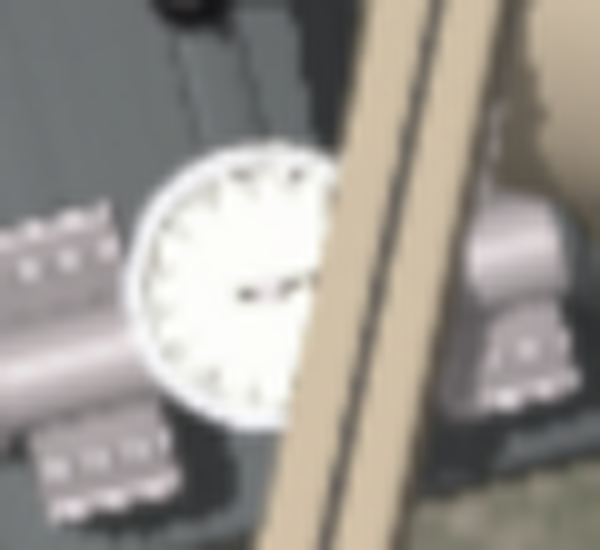

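Run:
```python
from h import *
arc(98,58,4,6.0,3,sense()["tool_pos"])
```

```text
[(98, np.float64(1.7), np.float64(0.4), np.float64(0.2)), (94, np.float64(3.6), np.float64(0.8), np.float64(0.4)), (90, np.float64(5.5), np.float64(1.3), np.float64(0.5)), (86, np.float64(7.4), np.float64(1.7), np.float64(0.4)), (82, np.float64(9.3), np.float64(2.2), np.float64(0.2))]
[(78, np.float64(1.9), np.float64(0.4), np.float64(-0.3)), (74, np.float64(3.7), np.float64(0.9), np.float64(-0.8)), (70, np.float64(5.5), np.float64(1.3), np.float64(-1.4)), (66, np.float64(7.3), np.float64(1.7), np.float64(-2.1)), (62, np.float64(9.0), np.float64(2.1), np.float64(-3.0))]
[(58, np.float64(1.6), np.float64(0.4), np.float64(-1.0))]
```

>>> apply_moves(
  series=[
    [0.188,[0.0017,0.0004,0.0003],0],
    [0.188,[0.0036,0.0008,0.0005],0],
    [0.188,[0.0055,0.0013,0.0005],0],
    [0.188,[0.0074,0.0017,0.0002],0],
    [0.188,[0.0093,0.0022,-0.0002],0],
  ],
)

```text
time: 25.25
tool_pos: [538.2, -62.3, 105.3]
tcp_rot: [-179.2, 0.1, 102.7]
ft_force: [-0.8, -0.8, 0.5]
finger_gap: 15.9
```

>>> apply_moves(
  series=[
    [0.188,[0.0019,0.0004,-0.0006],0],
    [0.188,[0.0037,0.0009,-0.0013],0],
    [0.188,[0.0055,0.0013,-0.0021],0],
    [0.188,[0.0073,0.0017,-0.0031],0],
    [0.188,[0.009,0.0021,-0.0041],0],
  ],
)

```text
time: 25.88
tool_pos: [547.3, -60.2, 101.1]
tcp_rot: [-179.2, 0.1, 102.7]
ft_force: [-2.4, 0.5, 0.9]
finger_gap: 16.2
```

>>> apply_moves(
  series=[
    [0.188,[0.0015,0.0004,-0.001],0],
    [0.188,[0.0015,0.0004,-0.001],0],
  ],
)

```text
time: 26.12
tool_pos: [549.0, -59.7, 100.0]
tcp_rot: [-179.2, 0.1, 102.7]
ft_force: [-0.7, -0.7, -0.5]
finger_gap: 16.3
```

Run:
```python
from h import *
s=optics.snapshot("side")
crop(s,"s20.png",300,190,100,120,5)
S=sense();print(S["tool_pos"],toS(S["tool_pos"]),S["ft_force"])
```

```text
[548.94865629 -59.73673128 100.00027031] [ 21.14412527 -99.33918134 100.00027031] [-0.46593646 -0.090958   -0.27655064]
```

View pics/s20.png

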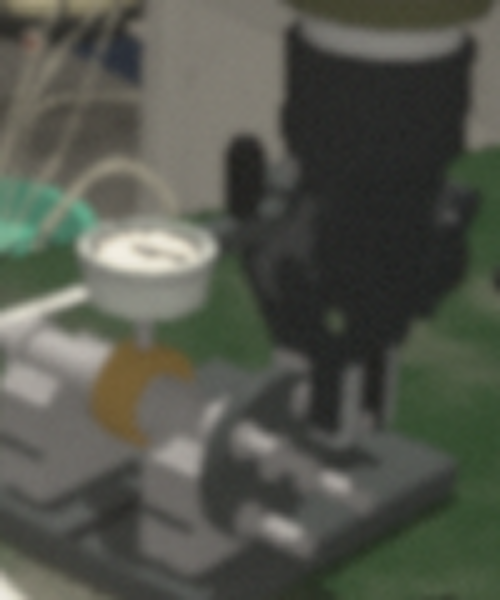

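>>> apply_moves(
  series=[
    [0.21,[-0.002,-0.0005,0],0],
    [0.26,[-0.002,-0.0005,0.015],0],
    [0.26,[-0.002,-0.0005,0.03],0],
    [0.26,[-0.021,-0.025,0.033],0],
    [0.26,[-0.0415,-0.05,0.033],0],
  ],
)

```text
time: 26.8
tool_pos: [508.2, -110.4, 135.3]
tcp_rot: [-179.3, 0.2, 102.8]
ft_force: [0.5, 0.0, -0.2]
finger_gap: 21.9
```

Run:
```python
from h import *
t=optics.snapshot("top");s=optics.snapshot("side")
crop(s,"s21.png",300,190,100,120,5);crop(t,"t21.png",275,205,60,55,10)
S=sense();print(S["tool_pos"],toS(S["tool_pos"]),S["ft_force"],reader(t))
```

```text
[ 506.78956375 -111.72289445  134.55046798] [ -31.62877467 -140.50921019  134.55046798] [ 0.06486002  0.28419191 -0.31796201] (np.float64(250.5214107687855), np.float64(10.931058661641215), np.float64(2.432419919887743))
```

View pics/s21.png

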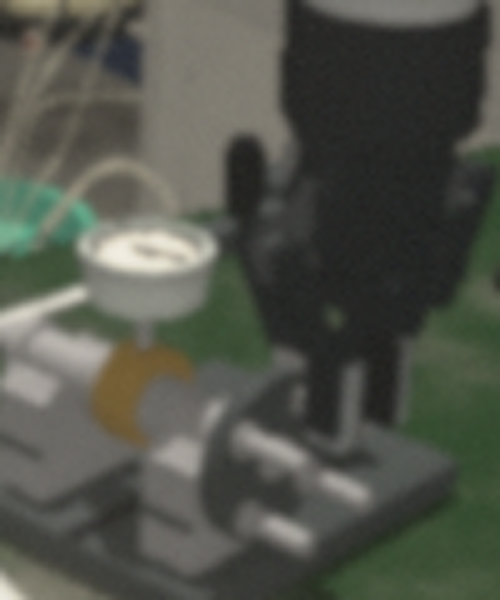

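View pics/t21.png

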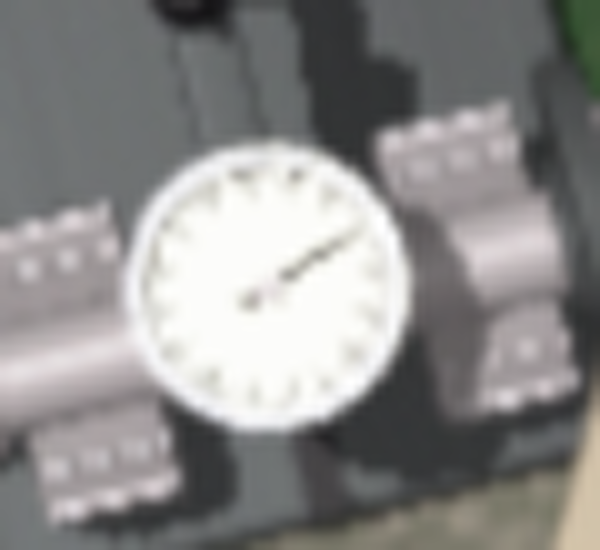

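Run:
```python
from h import *
from scipy.optimize import least_squares
# (base, toolx, reading)
D=[(135,-4.37,6.91),(135,19.10,7.33),(225,-4.52,8.705),(225,22.23,11.16),(315,-13.65,11.27),(315,-7.16,11.655),(315,.33,11.80),(315,21.14,10.93)]
D=np.array(D)
def h(d): d=np.radians(d); return 2.5*np.cos(d)+np.sqrt(27**2-(2.5*np.sin(d))**2)-27
def th(b,D): return D[:,0]-np.degrees(np.arccos(np.clip((D[:,1]-b)/28,-1,1)))
def f(p,D): return p[2]+h(th(p[0],D)-p[1])-D[:,2]
for sel in (slice(0,8),slice(2,8),slice(4,8)):
    d=D[sel]; o=least_squares(f,[5,213,9.3],args=(d,),loss="soft_l1",f_scale=.1); print(o.x,o.fun.round(2),th(o.x[0],d).round(1))
# including theta=0 reading 7.32
g=lambda p:np.r_[f(p,D),p[2]+h(-p[1])-7.32]
o=least_squares(g,[5,213,9.3]);print(o.x,o.fun.round(2))
J=o.jac;print(np.sqrt(np.diag(np.linalg.inv(J.T@J)))*0.08)
# image registration s16 vs s21
a=cv2.imread("pics/s16.png",0)[430:580,215:385].astype(np.float32);b=cv2.imread("pics/s21.png",0)[430:580,215:385].astype(np.float32)
print(cv2.phaseCorrelate(a,b,cv2.createHanningWindow((170,150),cv2.CV_32F)))
for tpl,(x,y) in (("tipL",(285,530)),("tipR",(340,485))):
    A=cv2.imread("pics/s16.png",0);B=cv2.imread("pics/s21.png",0)
    T=A[y-20:y+20,x-30:x+30];m=cv2.matchTemplate(B[y-40:y+40,x-50:x+50],T,cv2.TM_CCOEFF_NORMED);print(tpl,cv2.minMaxLoc(m))
```

```text
[ -0.43241923 228.88155165   9.29229294] [-0.07  0.01 -0.05  0.    0.11  0.01 -0.01  0.02] [ 36.9  89.2 126.6 189.  196.8 211.1 226.6 275.4]
[  0.29977963 226.44426205   9.2740847 ] [-0.03 -0.02  0.11  0.   -0.03 -0.  ] [125.1 186.6 195.1 209.5 225.1 273.1]
[ 10.46847304 201.0775547    9.27271001] [-0.    0.02 -0.03  0.01] [165.5 186.  203.8 247.4]
[  2.57307516 220.91195793   9.27761759] [-0.1  -0.01  0.   -0.06  0.11  0.01 -0.02  0.04  0.02]
[1.33066532 2.97245294 0.03054714]
((0.1527980159868889, -0.006662078101484781), 0.2748327645195855)
tipL (-0.6157248616218567, 0.9497956037521362, (36, 0), (24, 22))
tipR (-0.6343830823898315, 0.9883403182029724, (15, 40), (20, 18))
```

>>> apply_moves(
  series=[
    [0.26,[0.013,0.017,0],0],
    [0.26,[0.026,0.034,0],0],
    [0.26,[0.039,0.051,0],0],
    [0.26,[0.039,0.051,0],0],
    [0.26,[0.039,0.051,0],0],
  ],
)

```text
time: 27.52
tool_pos: [545.8, -60.1, 134.2]
tcp_rot: [-179.2, 0.2, 102.7]
ft_force: [-0.9, -0.5, -0.6]
finger_gap: 22.4
```

Run:
```python
from h import *
S=sense();print(S["tool_pos"],toS(S["tool_pos"]))
```

```text
[545.78499524 -60.09826593 134.1664484 ] [ 17.98022105 -98.97978099 134.1664484 ]
```

>>> apply_moves(
  series=[
    [0.26,[0,0,-0.01],0],
    [0.26,[0,0,-0.02],0],
    [0.26,[0,0,-0.03],0],
    [0.26,[0,0,-0.035],0],
    [0.188,[0,0,-0.035],0],
  ],
)

```text
time: 28.15
tool_pos: [545.3, -60.1, 98.5]
tcp_rot: [-179.1, 0.2, 102.7]
ft_force: [0.1, 0.2, -0.1]
finger_gap: 15.9
```

Run:
```python
from h import *
s=optics.snapshot("side")
crop(s,"s22.png",300,190,100,120,5)
S=sense();print(S["tool_pos"],toS(S["tool_pos"]),S["ft_force"])
arc(52,116,4,-.5,3,S["tool_pos"])
```

```text
[545.71924273 -60.14531228  99.05978425] [ 17.90557064 -99.01083044  99.05978425] [ 0.09058266 -0.58543859  0.708403  ]
[(52, np.float64(-1.1), np.float64(-0.3), np.float64(1.0)), (56, np.float64(-2.7), np.float64(-0.6), np.float64(2.2)), (60, np.float64(-4.3), np.float64(-1.0), np.float64(3.2)), (64, np.float64(-6.0), np.float64(-1.4), np.float64(4.1)), (68, np.float64(-7.7), np.float64(-1.8), np.float64(4.9))]
[(72, np.float64(-1.8), np.float64(-0.4), np.float64(0.7)), (76, np.float64(-3.6), np.float64(-0.8), np.float64(1.2)), (80, np.float64(-5.5), np.float64(-1.3), np.float64(1.6)), (84, np.float64(-7.4), np.float64(-1.7), np.float64(1.9)), (88, np.float64(-9.3), np.float64(-2.1), np.float64(2.0))]
[(92, np.float64(-1.9), np.float64(-0.4), np.float64(0.0)), (96, np.float64(-3.8), np.float64(-0.9), np.float64(-0.1)), (100, np.float64(-5.7), np.float64(-1.3), np.float64(-0.4)), (104, np.float64(-7.6), np.float64(-1.7), np.float64(-0.8)), (108, np.float64(-9.4), np.float64(-2.2), np.float64(-1.4))]
[(112, np.float64(-1.8), np.float64(-0.4), np.float64(-0.7)), (116, np.float64(-3.5), np.float64(-0.8), np.float64(-1.5))]
```

View pics/s22.png

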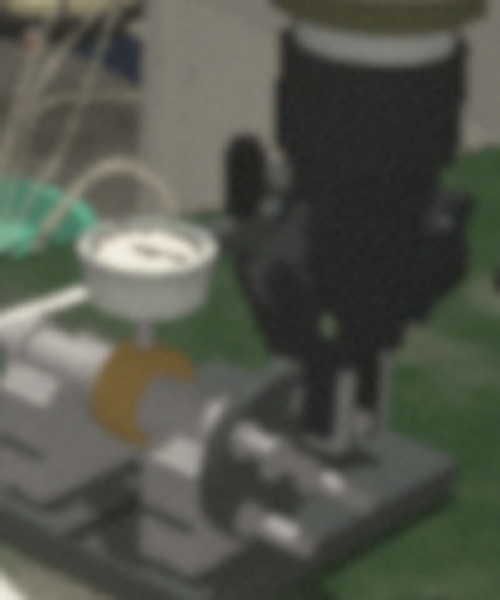

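Pin caged, no force. Now pull back along the arc.

>>> apply_moves(
  series=[
    [0.188,[-0.0015,-0.0003,0.0002],0],
    [0.188,[-0.003,-0.0007,0.0012],0],
    [0.188,[-0.0045,-0.001,0.0025],0],
    [0.188,[-0.006,-0.0014,0.0037],0],
  ],
)

```text
time: 28.7
tool_pos: [540.0, -61.6, 103.2]
tcp_rot: [-179.2, 0.2, 102.7]
ft_force: [2.3, 1.5, -0.4]
finger_gap: 16.2
```

>>> apply_moves(
  series=[
    [0.188,[-0.0018,-0.0004,0.001],0],
    [0.188,[-0.0036,-0.0008,0.0018],0],
    [0.188,[-0.0054,-0.0012,0.0025],0],
    [0.188,[-0.0072,-0.0016,0.003],0],
    [0.188,[-0.009,-0.002,0.0033],0],
  ],
)

```text
time: 29.32
tool_pos: [531.0, -63.6, 106.7]
tcp_rot: [-179.2, 0.2, 102.7]
ft_force: [3.1, 0.3, 1.0]
finger_gap: 15.9
```

Run:
```python
from h import *
S=sense();print(S["tool_pos"],toS(S["tool_pos"]),S["ft_force"])
```

```text
[531.0105016  -63.59578615 106.66939194] [  2.79762586 -99.06412206 106.66939194] [3.06048905 0.26895451 0.97989123]
```

>>> apply_moves(
  series=[
    [0.188,[-0.0018,-0.0004,0],0],
    [0.188,[-0.0036,-0.0008,-0.0001],0],
    [0.188,[-0.0054,-0.0012,-0.0003],0],
    [0.188,[-0.0072,-0.0016,-0.0006],0],
    [0.188,[-0.009,-0.002,-0.001],0],
  ],
)

```text
time: 29.95
tool_pos: [521.8, -65.7, 105.6]
tcp_rot: [-179.2, 0.2, 102.7]
ft_force: [2.4, -0.6, 1.8]
finger_gap: 16.2
```

>>> apply_moves(
  series=[
    [0.188,[-0.0018,-0.0004,-0.0006],0],
    [0.188,[-0.0036,-0.0008,-0.0012],0],
    [0.188,[-0.0054,-0.0012,-0.0019],0],
    [0.188,[-0.0072,-0.0016,-0.0027],0],
    [0.188,[-0.0072,-0.0016,-0.0027],0],
  ],
)

```text
time: 30.58
tool_pos: [514.1, -67.3, 102.6]
tcp_rot: [-179.2, 0.2, 102.7]
ft_force: [0.7, -0.5, 1.1]
finger_gap: 15.7
```

Run:
```python
from h import *
t=optics.snapshot("top");s=optics.snapshot("side")
crop(s,"s23.png",300,190,100,120,5)
S=sense();print(S["tool_pos"],toS(S["tool_pos"]),S["ft_force"],reader(t))
```

```text
[514.19083263 -67.28473193 102.57475135] [-14.42078833 -98.87491814 102.57475135] [0.15768948 0.38835795 0.20496891] (np.float64(267.9673787571591), np.float64(11.692282618127843), np.float64(2.7688746209726918))
```

View pics/s23.png

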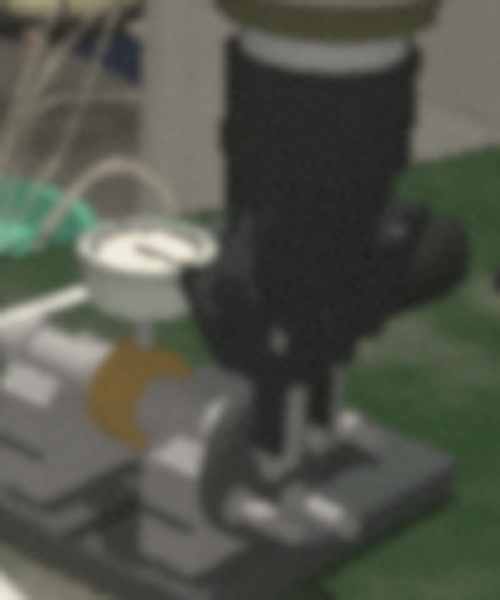

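>>> apply_moves(
  series=[
    [0.188,[0.002,0.0005,0],0],
    [0.188,[0.004,0.0009,0],0],
    [0.188,[0.0055,0.0013,0.0003],0],
    [0.188,[0.007,0.0016,0.001],0],
    [0.188,[0.0085,0.002,0.0016],0],
  ],
)

```text
time: 31.3
tool_pos: [522.3, -65.3, 104.0]
tcp_rot: [-179.1, 0.2, 102.7]
ft_force: [-4.2, -0.7, 2.5]
finger_gap: 16.1
```

>>> apply_moves(
  series=[
    [0.188,[0.0015,0.0004,0.0006],0],
    [0.188,[0.003,0.0007,0.0011],0],
    [0.188,[0.0045,0.001,0.0014],0],
    [0.188,[0.006,0.0014,0.0016],0],
    [0.188,[0.006,0.0014,0.0016],0],
  ],
)

```text
time: 31.92
tool_pos: [528.6, -63.8, 105.7]
tcp_rot: [-179.1, 0.2, 102.7]
ft_force: [-0.5, -0.8, 0.5]
finger_gap: 16.3
```

Run:
```python
from h import *
t=optics.snapshot("top");s=optics.snapshot("side")
crop(s,"s24.png",300,190,100,120,5)
S=sense();print(S["tool_pos"],toS(S["tool_pos"]),S["ft_force"],reader(t))
```

```text
[528.56567137 -63.83641287 105.68024461] [  0.36132724 -98.7486144  105.68024461] [-0.40291037  0.22585859 -0.09228305] (np.float64(157.75202689743477), np.float64(6.883230677637229), np.float64(85.56949742103718))
```

View pics/s24.png

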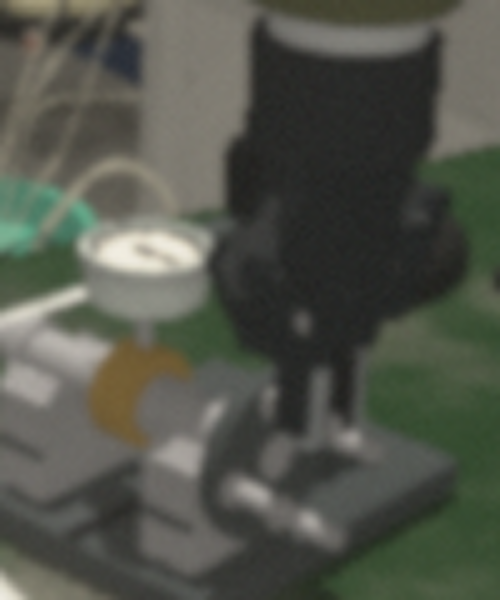

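>>> apply_moves(
  series=[
    [0.21,[-0.0015,-0.0003,0],0],
    [0.26,[-0.002,-0.0005,0.002],0],
    [0.26,[-0.002,-0.0005,0.018],0],
    [0.26,[-0.002,-0.0005,0.034],0],
    [0.26,[-0.002,-0.02,0.036],0],
  ],
)

```text
time: 32.65
tool_pos: [528.2, -83.9, 144.6]
tcp_rot: [-179.4, 0.3, 102.8]
ft_force: [0.7, -0.5, 0.3]
finger_gap: 22.5
```

>>> apply_moves(
  series=[
    [0.26,[0,-0.03,0.01],0],
    [0.26,[0,-0.06,0.03],0],
    [0.26,[0,-0.09,0.05],0],
    [0.26,[0,-0.12,0.06],0],
    [0.26,[0,-0.12,0.06],0],
  ],
)

```text
time: 33.28
tool_pos: [528.4, -207.1, 206.0]
tcp_rot: [-179.5, 0.4, 102.6]
ft_force: [-1.1, 0.0, 0.5]
finger_gap: 22.3
```

Run:
```python
from h import *
t=optics.snapshot("top");s=optics.snapshot("side")
crop(s,"s25.png",300,190,100,120,5);crop(t,"t25.png",250,160,120,110,6)
S=sense();print(S["tool_pos"],S["time"],S["ft_force"],reader(t,verbose=True))
for th in range(20,61,5):
    print(th,[((proj(s,[Wp(28*np.cos(np.radians(a-th)),-112,75+28*np.sin(np.radians(a-th)))])-[300,190])*5)[0].round() for a in (45,135,225,315)],[((proj(t,[Wp(28*np.cos(np.radians(a-th)),-112,75+28*np.sin(np.radians(a-th)))])-[250,160])*6)[0].round() for a in (45,135,225)])
```

```text
[[ 66.47344971 269.          -1.           1.        ]
 [ 66.31468201 264.          -2.           1.        ]
 [ 66.19030762 267.          -1.           0.        ]
 [ 65.38577271 265.          -2.           2.        ]
 [ 64.70546722 262.          -2.           0.        ]
 [ 64.17729187 270.          -1.           2.        ]]
[ 527.8943689  -204.42814539  204.36838897] 33.375 [-0.35052719 -0.00621268  0.18043917] (np.float64(266.16651830379084), np.float64(11.613705257427258), np.float64(2.793842435706702))
20 [array([378., 440.]), array([324., 440.]), array([298., 531.]), array([352., 528.])] [array([596., 309.]), array([623., 405.]), array([626., 450.])]
25 [array([379., 444.]), array([328., 436.]), array([297., 527.]), array([349., 532.])] [array([595., 308.]), array([622., 399.]), array([627., 452.])]
30 [array([380., 448.]), array([332., 433.]), array([296., 523.]), array([345., 536.])] [array([594., 306.]), array([620., 393.]), array([628., 453.])]
35 [array([380., 453.]), array([335., 430.]), array([295., 518.]), array([342., 539.])] [array([593., 306.]), array([619., 386.]), array([629., 454.])]
40 [array([380., 458.]), array([339., 427.]), array([295., 513.]), array([338., 542.])] [array([593., 306.]), array([617., 380.]), array([629., 454.])]
45 [array([380., 463.]), array([343., 425.]), array([295., 508.]), array([334., 544.])] [array([592., 306.]), array([615., 373.]), array([630., 454.])]
50 [array([379., 468.]), array([347., 423.]), array([296., 503.]), array([331., 546.])] [array([592., 307.]), array([614., 366.]), array([630., 453.])]
55 [array([379., 473.]), array([350., 422.]), array([297., 497.]), array([327., 547.])] [array([592., 309.]), array([612., 360.]), array([630., 452.])]
60 [array([377., 479.]), array([354., 421.]), array([298., 492.]), array([324., 548.])] [array([592., 311.]), array([610., 354.]), array([630., 450.])]
```

View pics/s25.png

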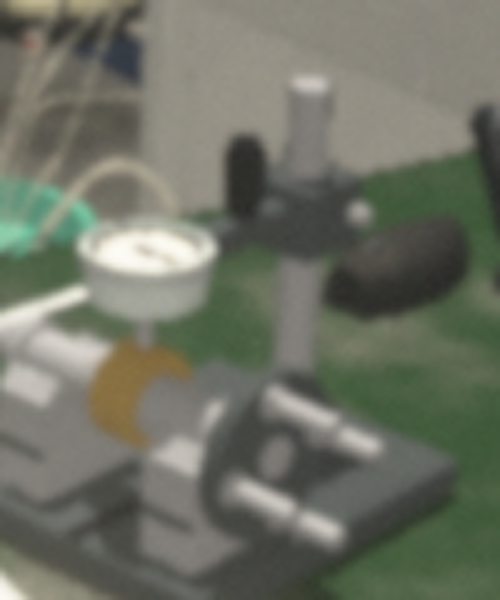

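View pics/t25.png

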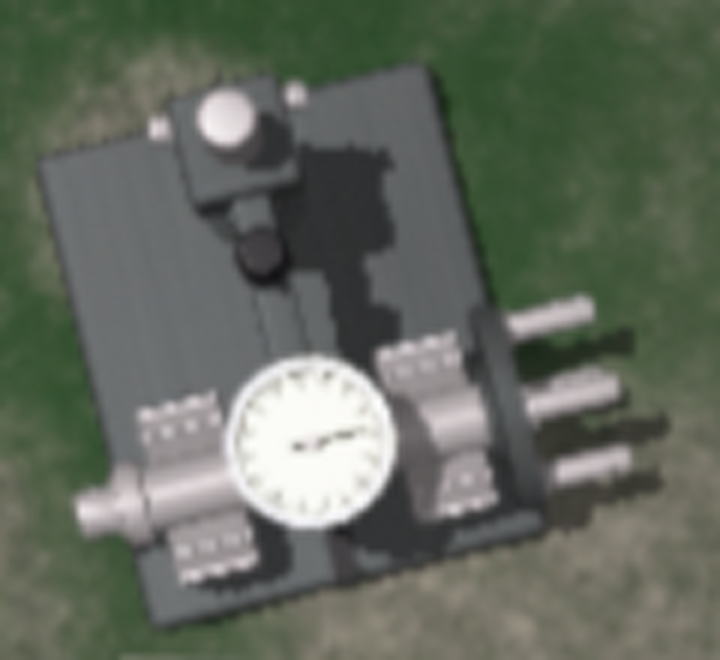

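Run:
```python
from h import *
import pickle
t=optics.snapshot("top");s=optics.snapshot("side")
pickle.dump((t,s),open("now.pkl","wb"))
crop(t,"t26.png",325,200,40,45,13);crop(s,"s26.png",335,255,50,50,12)
```

```text
(no output)
```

View pics/t26.png

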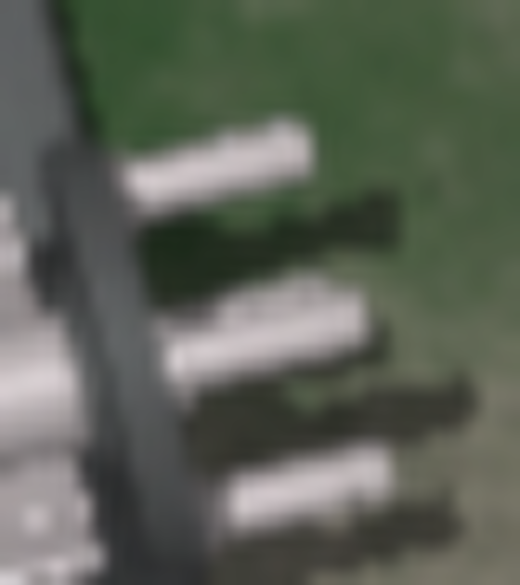

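View pics/s26.png

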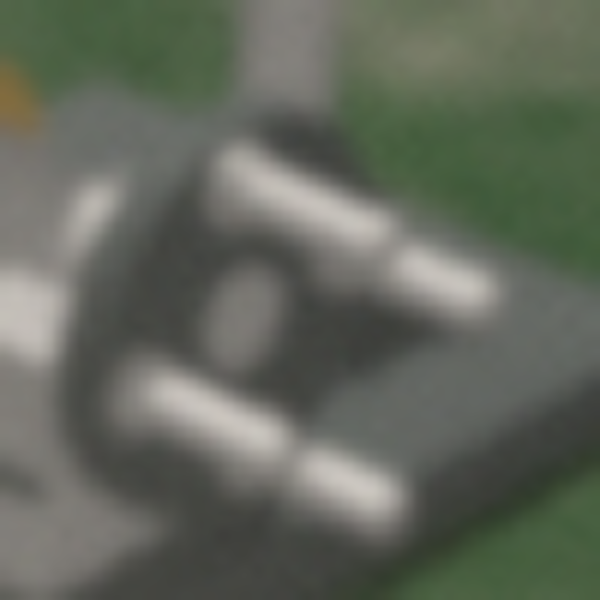

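Run:
```python
from bench import *
print(sense()["time"], hand_in())
```

```text
the job is handed in; nothing more can be done
33.475 None
```

The high spot is under the plunger and the job is handed in at 33.5 s, but one push raised the shaft by about 2 mm on the way.

**Indicator:** I took it by the black grip and lowered it until the plunger was in by about 7.3 mm of 15, read on the dial. I then let go, and it has stayed at that height.

**Finding the high spot:** I turned the shaft by its pins, held loosely between the part-open fingers. The low point was about 36° from the start. I then went over the high point with readings on both sides: 11.16 mm before it and 10.93 mm about 87° further on. I came back to the computed peak, approaching it from the same side as before.

**Last checks:**
- The dial reads about 11.6–11.8 mm, against a fitted peak of about 11.8. It never came near the stop; the highest reading was about 11.8.
- My estimates of the remaining angle error differ, from about 0° to 3° past the peak. One estimate that rests only on the starting reading puts the peak about 5° further on.
- The robot is clear of everything.

**What went wrong:** On the second stroke the pads jammed on a pin, with about 9–10 N. The flange shifted visibly and the dial rose to 10.4 mm, so the shaft climbed about 2 mm in its Vs. I backed off and it settled back (flange in place, dial at 8.06 mm). After that I followed the pin's arc, mostly with 1–3 N and up to about 5 N briefly. That push was neither light nor free of lifting, as you had asked.

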